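Load and lock the shaker mill

ROBOT

A 6-joint arm with a two-finger parallel gripper is mounted at the origin on the work surface. World frame = base frame: x ahead of the robot, y to its left, z up, the work surface at z = 0. Lengths are in m, angles in rad, forces in N, time in s.
With the tool pointing down it reaches from about 0.3 to 0.875 m from the base axis. Payload 6.4 kg.
Tool frame: the origin (TCP) lies where the fingers leave the gripper's body, on its centre line; the fingertips stand 73 mm ahead of it and the grasp point (between the pads) lies 54 mm ahead of it; z points along the fingers, y is the line along which they close (so a half turn about z gives the same grasp; the last joint's range is limited). The gripper opens to 85 mm and grips with 20 to 120 N. Pads are 22 mm wide; open, the fingers measure 114 mm over their backs; the gripper's body (76 mm by 85 mm) begins 54 mm behind the grasp point. The pads swing forward as they close: fully open they stand 13 mm farther back than shut.
Start: joints at [-1.308, 0.181, 1.607, -0, 1.354, -0.206], TCP at [0.26, -0.513, 0.304] pointing down, gripper open.
Joint ranges: [-2.99, 2.99], [-0.89, 2.07], [0.3, 2.58], [-1.14, 4.28], [0, 2.63], [-3.12, 3.12]. Speed limits (rad/s): [2.57, 2.57, 3.01, 3.14, 3.14, 3.14].

INTERFACE

Orientations are given as a unit quaternion [w, x, y, z].
In Python, from bench import ctrl gives the robot as it stands.
- The arm moves only by the tool carry_out, never from a script. Its argument "steps" is one flat list of numbers, 7 for each row, row after row: the shift along the tool's x, y, z in m, then the turn, a rotation vector about the tool's x, y, z in rad, then the opening, from 0 (shut) to 1 (fully open). In form: [dx, dy, dz, wx, wy, wz, claw, dx, dy, dz, wx, wy, wz, claw, ...]. A call has 1 to 20 rows; each row is the pose to reach, as a shift and turn from the pose commanded when the call began, along the tool's axes at that moment; what a row does not reach only later rows make up. A row lasts 1/10 s, in which the tool goes at most 50 mm and 8.59 degrees, less where a joint would pass 70% of its speed; a pose out of reach is approached as far as the arm can. A call with a gripper value outside its range is refused whole. The fingers move at their own pace and stop on an object; the grip force is fixed at half the most. Time passes only in rows, so rows that repeat a pose let the fingers close. It gives the time, the measured TCP pose, the force, the opening and the grip force at its end, in the units of the state.
- ctrl.get_obs(): the state, without advancing time (a new reading comes with each control period).
- ctrl.camera(name): name is "scene" or "top" or "wrist"; returns the picture (420x560x3 uint8, red, green, blue); there is no depth.
- ctrl.camera_params(name): a dict with "vertical_fov" (degrees; the focal length in pixels is half the picture's height over the tangent of half this angle, whatever the lens; pixels are square), "cx", "cy" (the principal point, pixels), "cam_to_world" (4x4, takes a point from camera to world coordinates); the wrist camera has in their place "hand_eye" (4x4, takes a point from camera to tool coordinates, whose origin is the TCP and whose axes are the flange's). Camera axes: x right, y down, z forward; pixel columns grow to the right and rows downward; lengths in m; the calibration is good to about 2 mm. The wrist camera is an equidistant fisheye: a pixel r from the principal point sees the ray r / f radians off the axis. A picture is of the moment at which its call begins: read the wrist's pose just before it. camera_params takes no time and is no camera call.
- ctrl.hand_in(): hands the job in; it is judged then, once.
The state is a dict: "time_s": time; "q": joint angles; "dq": joint speeds; "joint_efforts": joint torques, N m; "eef_pos": TCP position; "eef_rot": TCP orientation; "wrist_force": force on the tool from outside, world axes, zero at the start; "torque": the same for the moment, N m; "opening": opening from 0.0 (shut) to 1.0 (fully open); "grasp_force": force on a finger pad.
Only numpy, scipy, OpenCV 4.12 (cv2) and the standard library are available. Lean on these libraries where they do the work, as an engineer would, in place of code of your own. Each camera call takes 0.05 s, during which the arm holds its last target. There are 200 camera calls.

TASK

Get the shaker mill ready for a run: stand each grinding jar in its own pocket of the carrier while the carrier is still on the bench, then set the loaded carrier on the mill and slide it in under the guide rails, tongue first, until it is fully home. Then seat both pins of the pin spanner fully in the lock ring's holes and with it turn the ring clockwise up to its stop, so that the carrier is clamped, never turning the ring with the fingers. Finally lay the spanner flat, pins down, back on its rubber mat, and leave the other things on the bench where they are.

Things in the scene. Friction and masses are not known exactly. Their poses are not given: they have to be found in the camera images.
- mill: shaker mill, fixed: a low cream machine with a bare aluminium deck (166 mm wide, x = -162 to +178 mm, flat top 40 mm above the bench) and a drive housing, 184 mm tall, from x = 247 mm. Origin: on the bench below the carrier's home place. x: the way the carrier slides in, level, towards the housing; z up. x = -162 to -93 is open apron where the carrier can be set down
- mill_home (a point): point on the deck (40 mm above the bench) where the carrier's origin lies when fully home; axes as the mill's. A cream bridge, 124 mm wide, top 90 mm above the bench, spans the deck at x = 63 to 151 mm from here on two cheeks, with an opening 68 mm wide and 34 mm high for the carrier's tongue; the front edge of the carrier's plate stops against the cheeks
- mill_mouth (a point): point on the deck midway between the front ends of the guide rails, 62 mm before mill_home; axes as the mill's. The rails run from here 125 mm in +x: inner walls at y = +-68 mm, lips reaching in to y = +-62 mm over a slot 9 mm high; rail tops 18 mm above the deck. Flared walls without lips, 0.22 rad, lead in from 31 mm before this point
- lock_ring (a joint): angle of the lock ring, rad: 0 fully slack, growing clockwise seen from above to 1.10 at its firm stop (tight). Starts at 0 to 0.2, turns stiffly (about 0.15 N m), stays where it is left. It drives a clamp foot under the bridge down by 5.2 mm onto the carrier's tongue; slack, the foot clears the tongue by 4 to 5 mm
- ring_face (a point): centre of the lock ring's flat top face, on the bridge 107 mm beyond mill_home, 118 mm above the bench: a knurled steel ring, 64 mm across, 24 mm high, upright axis, with two round holes in its top face, 10 mm across, 12 mm deep, centred 21 mm either side of the middle on this point's y axis (the point turns with the ring)
- ring_seat (a point): point on the lock ring's axis 11 mm below its top face, turning with the ring: the spanner's origin lies here when both pins are fully seated, its y axis along this point's y axis (either way round)
- carrier: jar carrier, loose, about 0.38 kg: aluminium plate 124 mm (x) by 132 mm (y) by 4 mm with a blue block on it, 124 x 112 mm, top 20 mm above the underside. A tongue 40 mm wide, 4 mm thick, reaches from the +x edge to x = 142 mm and enters the mill first. Origin: middle of the plate's underside. The plate's bare side edges run under the rail lips with 2 mm play each side
- carrier_bar (a point): middle of the carrier's carrying bar, 86 mm above its underside over its origin: a square steel bar, 12 x 12 mm, along the carrier's y between two posts 48 mm either side; grip it across, along the carrier's x. Axes as the carrier's
- carrier_pocket (a point): centre of the floor of one of the carrier's four square jar pockets, the one at x = -38, y = -31 mm in the carrier's axes; the four are centred at x = +-38, y = +-31 mm, each 43 mm wide and 16 mm deep, floor 4 mm above the carrier's underside. Axes as the carrier's
- spanner: pin spanner, loose, steel, 0.25 kg, lying pins down. Origin: midway between its two pin tips, level with the handle's underside. Pins at y = +-21 mm, 6 mm across, round tips, 11 mm long, pointing down from a cross piece 18 x 56 mm, 9 mm thick. Behind it a neck, then the handle: a bar 14 mm wide, 14 mm high, from x = -45 to -190 mm. z up, away from the pins
- spanner_grip (a point): point on the spanner's handle at x = -80 mm, near its centre of mass, 7 mm above the handle's underside: a good place to grip, across the handle. Axes as the spanner's
- mat: the spanner's dark rubber mat, fixed on the bench, 260 mm (x) by 85 mm (y), 3 mm thick; origin: middle of its underside
- jar1: a steel grinding jar with a knurled screw lid, loose, upright cylinder 38 mm across, 46 mm tall, about 0.1 kg; origin: centre of its underside. Two to four of the four jars are there
- jar2: a steel grinding jar with a knurled screw lid, loose, upright cylinder 38 mm across, 46 mm tall, about 0.1 kg; origin: centre of its underside. Two to four of the four jars are there
- jar3: a steel grinding jar with a knurled screw lid, loose, upright cylinder 38 mm across, 46 mm tall, about 0.1 kg; origin: centre of its underside. Two to four of the four jars are there
- jar4: a steel grinding jar with a knurled screw lid, loose, upright cylinder 38 mm across, 46 mm tall, about 0.1 kg; origin: centre of its underside. Two to four of the four jars are there
- reagent: a squat amber glass jar, 38 mm across, 55 mm tall; loose, not part of the job; origin: centre of its underside
- dishes: a stack of two clear culture dishes, 60 mm across, 29 mm tall; loose, not part of the job; origin: centre of its underside
- marker: a marker pen lying down, 120 mm long, 14 mm thick; loose, not part of the job; origin: centre of its underside
- beaker: a small glass beaker, 44 mm across, 58 mm tall; loose, not part of the job; origin: centre of its underside
- spatula: a thin steel weighing spatula lying down, 150 mm long, 5 mm thick; loose, not part of the job; origin: centre of its underside

How it is judged:
On the way, in this order (a step that is already met when the one before it is completed fails the run):
1. every jar stands in a pocket of the carrier, the carrier still out of the mill (x of jar1 in the frame of carrier between -0.062 and 0.062 m and y of jar1 in the frame of carrier between -0.056 and 0.056 m and z of jar1 in the frame of carrier between -0.004 and 0.01 m and angle between each of jar1, jar2, jar3, jar4's own z axis and vertical below 0.15 rad and x of jar2 in the frame of carrier between -0.062 and 0.062 m and y of jar2 in the frame of carrier between -0.056 and 0.056 m and z of jar2 in the frame of carrier between -0.004 and 0.01 m and x of jar3 in the frame of carrier between -0.062 and 0.062 m and y of jar3 in the frame of carrier between -0.056 and 0.056 m and z of jar3 in the frame of carrier between -0.004 and 0.01 m and x of jar4 in the frame of carrier between -0.062 and 0.062 m and y of jar4 in the frame of carrier between -0.056 and 0.056 m and z of jar4 in the frame of carrier between -0.004 and 0.01 m and horizontal distance between carrier and mill_home above 0.09 m), for 0.2 s.
2. the loaded carrier is fully home in the mill (x of jar1 in the frame of carrier between -0.062 and 0.062 m and y of jar1 in the frame of carrier between -0.056 and 0.056 m and z of jar1 in the frame of carrier between -0.004 and 0.01 m and angle between each of jar1, jar2, jar3, jar4's own z axis and vertical below 0.15 rad and x of jar2 in the frame of carrier between -0.062 and 0.062 m and y of jar2 in the frame of carrier between -0.056 and 0.056 m and z of jar2 in the frame of carrier between -0.004 and 0.01 m and x of jar3 in the frame of carrier between -0.062 and 0.062 m and y of jar3 in the frame of carrier between -0.056 and 0.056 m and z of jar3 in the frame of carrier between -0.004 and 0.01 m and x of jar4 in the frame of carrier between -0.062 and 0.062 m and y of jar4 in the frame of carrier between -0.056 and 0.056 m and z of jar4 in the frame of carrier between -0.004 and 0.01 m and x of carrier_pocket in the frame of mill_home below -0.03 m and distance between carrier and mill_home below 0.006 m and angle between the x axis of carrier and the x axis of mill_home, either way round below 0.06 rad and angle between carrier's own z axis and vertical below 0.06 rad), for 0.2 s.
3. both spanner pins are seated in the holes of the lock ring, which is still slack (x of carrier_pocket in the frame of mill_home below -0.03 m and distance between carrier and mill_home below 0.006 m and angle between the x axis of carrier and the x axis of mill_home, either way round below 0.06 rad and angle between carrier's own z axis and vertical below 0.06 rad and distance between spanner and ring_seat below 0.0045 m and angle between the y axis of spanner and the y axis of ring_seat, either way round below 0.15 rad and angle between spanner's own z axis and vertical below 0.12 rad and value of joint lock_ring below 0.4 rad), for 0.2 s.
4. the lock ring is tight at its stop, both pins still in its holes (x of carrier_pocket in the frame of mill_home below -0.03 m and distance between carrier and mill_home below 0.006 m and angle between the x axis of carrier and the x axis of mill_home, either way round below 0.06 rad and angle between carrier's own z axis and vertical below 0.06 rad and distance between spanner and ring_seat below 0.0045 m and angle between the y axis of spanner and the y axis of ring_seat, either way round below 0.15 rad and angle between spanner's own z axis and vertical below 0.12 rad and value of joint lock_ring above 1.03 rad), for 0.1 s.
At the end, for the whole second after the job is handed in: Every jar there stands upright (0.15 rad) on a pocket floor; carrier within 6 mm of mill_home, tongue in, straight (0.06 rad); lock ring above 1.02 rad; spanner flat (0.12 rad), pins down, its grip point over the mat, pin tips under 10 mm above the bench; all at rest (all of step 2 and value of joint lock_ring above 1.02 rad and x of spanner_grip in the frame of mat between -0.13 and 0.13 m and y of spanner_grip in the frame of mat between -0.0425 and 0.0425 m and z of spanner in the frame of mat below 0.01 m and angle between spanner's own z axis and vertical below 0.12 rad and linear speed of each of spanner, carrier below 0.02 m/s); the robot touches nothing.
It fails at once if the lock ring is turned without the spanner on it (velocity of joint lock_ring above 0.2 rad/s and distance between spanner and ring_seat above 0.03 m).
It fails at once if one of the other things on the bench is moved more than 5 cm or knocked over (distance of any of reagent, dishes, marker, beaker, spatula from where it was at the start of the episode above 0.05 m or angle between any of reagent, dishes, marker, beaker, spatula's own z axis and vertical above 0.5 rad).
Of jar1, jar2, jar3, jar4 only 2 to 4 are there at a start; the rules pass over those that are not, and their reading is None.
At some moment in a run one of jar1, jar2, jar3, jar4, spanner may be knocked a few centimetres aside while the robot is not near it.
Once in a run the grip may slacken for a moment while it holds something.
It also fails if it takes over 210 s, if anything falls off the work surface, if the arm or the gripper's body presses on something with over 40 N, if the wrist force passes 120 N, or if a joint passes its speed limit or range.

## Working session

There is one attempt and no reset: what is moved stays moved. The work goes in short steps, Python scripts to look and compute and a tool call to move; the robot and the scene stay as the last step left them, time stands still between calls to the robot, and variables do not carry over. Pictures are saved under pics/ and viewed, at most 14 in all, crops included, and the job is handed in when it is done.

Besides the shell and the picture viewer there is one more tool, called in YAML: its name, and indented under it one key for each argument. carry_out: Moves the arm, as the interface text tells. Its arguments: {"type":"object","properties":{"steps":{"type":"array"}},"required":["steps"]}

```bash
ls; mkdir -p pics; python3 - <<'E'
from bench import ctrl
import cv2,numpy as np
o=ctrl.get_obs()
for k,v in o.items(): print(k,np.round(v,4))
for n in ("scene","top"):
    im=ctrl.camera(n); cv2.imwrite(f"pics/{n}0.png",cv2.cvtColor(im,cv2.COLOR_RGB2BGR))
for n in ("scene","top","wrist"):
    p=ctrl.camera_params(n); print(n,{k:np.round(v,4).tolist() for k,v in p.items()})
E
```

```text
pics
time_s 0.0
q [-1.3083  0.1815  1.6081 -0.      1.3538 -0.2063]
dq [-0.001  -0.0005  0.0009 -0.0015 -0.0001 -0.0004]
joint_efforts [-6.00000e-04 -4.44870e+01 -3.51334e+01 -4.00000e-04  9.00000e-03
  0.00000e+00]
eef_pos [ 0.2597 -0.5125  0.303 ]
eef_rot [-9.000e-04  9.727e-01  2.323e-01 -0.000e+00]
wrist_force [-0.5177 -0.468   0.2421]
torque [ 0.0251  0.0312 -0.0012]
grasp_force 0.0
opening 1.0045
scene {'vertical_fov': 44.2019, 'cx': 286.9471, 'cy': 207.3269, 'cam_to_world': [[0.0139, 0.6611, -0.7502, 1.5046], [0.9999, -0.006, 0.0133, -0.1481], [0.0043, -0.7503, -0.6611, 0.969], [0.0, 0.0, 0.0, 1.0]]}
top {'vertical_fov': 42.4118, 'cx': 276.0884, 'cy': 207.9926, 'cam_to_world': [[-0.0013, -0.9933, 0.1158, 0.3702], [-1.0, 0.0018, 0.0037, -0.1244], [-0.0038, -0.1158, -0.9933, 1.5368], [0.0, 0.0, 0.0, 1.0]]}
wrist {'vertical_fov': 65.7065, 'cx': 272.4624, 'cy': 208.114, 'hand_eye': [[0.0007, -0.9483, -0.3173, 0.0823], [1.0, 0.0007, 0.0001, 0.0003], [0.0001, -0.3173, 0.9483, -0.0701], [0.0, 0.0, 0.0, 1.0]]}
```

View pics/top0.png

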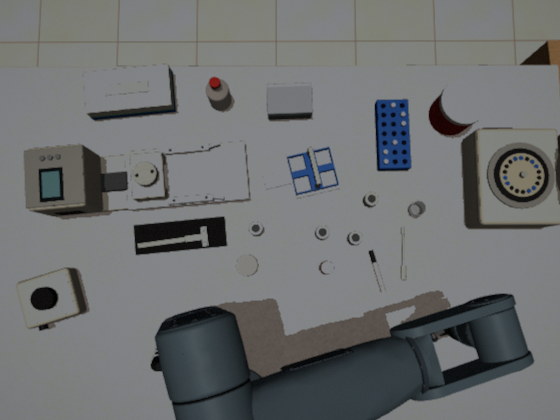

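View pics/scene0.png

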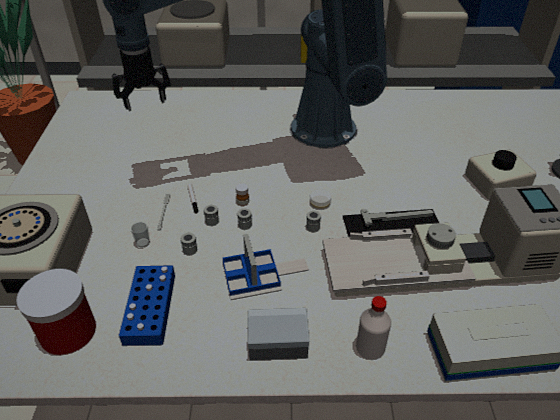

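Top view: the mill runs left (ring about (145,174)), the mat is at (180,236), the carrier at (313,172), and jars at about (257,229), (322,233), (355,238) and (371,199). The reagent is at (327,267).

```bash
cat > h.py <<'E'
import numpy as np,cv2
from scipy.spatial.transform import Rotation as Rn
from bench import ctrl
def pose():
    o=ctrl.get_obs(); w,x,y,z=o["eef_rot"]
    return np.array(o["eef_pos"]),Rn.from_quat([x,y,z,w]).as_matrix()
def cam(n,p=None):
    c=ctrl.camera_params(n); f=210/np.tan(np.radians(c["vertical_fov"]/2))
    if n=="wrist":
        T=np.eye(4);T[:3,3],T[:3,:3]=p or pose(); M=T@np.array(c["hand_eye"])
    else: M=np.array(c["cam_to_world"])
    return f,c["cx"],c["cy"],M
def ray(n,uv,z,p=None):   # pixel -> world point on plane z
    f,cx,cy,M=cam(n,p); a,b=uv[0]-cx,uv[1]-cy
    if n=="wrist":
        r=np.hypot(a,b); t=r/f; d=np.array([a/r*np.sin(t),b/r*np.sin(t),np.cos(t)])
    else: d=np.array([a/f,b/f,1])
    d=M[:3,:3]@d; o=M[:3,3]; return o+d*(z-o[2])/d[2]
def proj(n,P,p=None):
    f,cx,cy,M=cam(n,p); q=M[:3,:3].T@(np.asarray(P)-M[:3,3])
    if n=="wrist":
        r=np.hypot(q[0],q[1]); t=np.arctan2(r,q[2]); return np.array([cx+f*t*q[0]/r,cy+f*t*q[1]/r])
    return np.array([cx+f*q[0]/q[2],cy+f*q[1]/q[2]])
def snap(n,name):
    p=pose(); im=cv2.cvtColor(ctrl.camera(n),cv2.COLOR_RGB2BGR); cv2.imwrite(f"pics/{name}.png",im); return im,p
def go(xyz,yaw):  # shift for pointing-down TCP goal; yaw = world angle of tool x
    p,R=pose(); G=np.array([[np.cos(yaw),np.sin(yaw),0],[np.sin(yaw),-np.cos(yaw),0],[0,0,-1]])
    print("shift",np.round(R.T@(np.array(xyz)-p),4),"turn",np.round(Rn.from_matrix(R.T@G).as_rotvec(),4),"yaw now",round(np.arctan2(R[1,0],R[0,0]),4),"pos",np.round(p,4))
E
python3 - <<'E'
from h import *
for n,uv in dict(j1=(257,228),j2=(322,232),j3=(355,237),j4=(371,198)).items(): print(n,ray("top",uv,.046).round(3))
for n,uv,z in [("reag",(327,267),.055),("dish",(247,265),.03),("beak",(417,209),.058),("ring",(145,174),.118),("bara",(311,147),.092),("barb",(319,187),.092)]: print(n,ray("top",uv,z).round(3))
im=cv2.imread("pics/top0.png")
cv2.imwrite("pics/c1.png",cv2.resize(im[125:265,90:270],None,fx=4.3,fy=4.2,interpolation=cv2.INTER_CUBIC)[:600,:800])
cv2.imwrite("pics/c2.png",cv2.resize(im[135:285,250:430],None,fx=4,fy=4,interpolation=cv2.INTER_CUBIC))
E
```

```text
j1 [ 0.489 -0.066  0.046]
j2 [ 0.477 -0.245  0.046]
j3 [ 0.463 -0.336  0.046]
j4 [ 0.572 -0.383  0.046]
reag [ 0.381 -0.257  0.055]
dish [ 0.387 -0.038  0.03 ]
beak [ 0.539 -0.506  0.058]
ring [0.627 0.229 0.118]
bara [ 0.706 -0.214  0.092]
barb [ 0.596 -0.235  0.092]
```

View pics/c1.png

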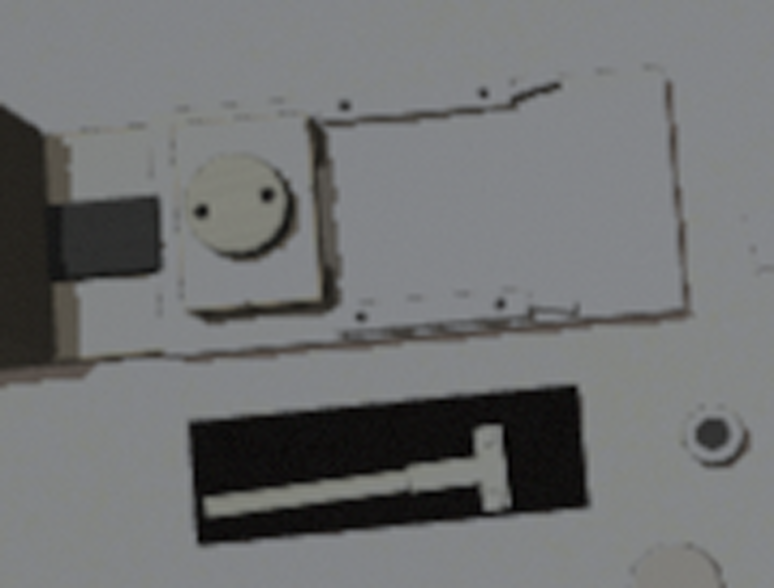

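View pics/c2.png

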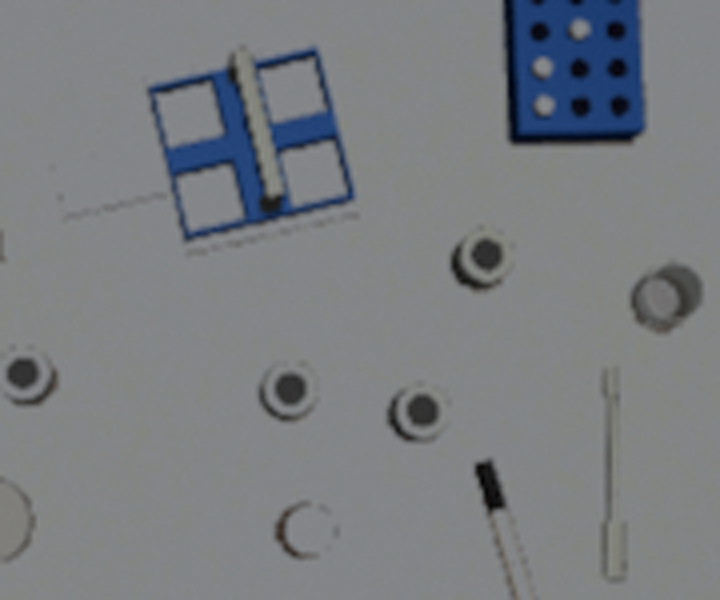

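The crops show ring holes on a line roughly along mill x, and the spanner's cross piece on the right end of the mat. The carrier's tongue points left and its bar runs from (240,60) to (270,195) in crop 2. There are four jars. I'll go to a vantage pose above the jars and carrier.

```bash
python3 -c "
from h import *
go([.52,-.29,.34],1.78)"
```

```text
shift [ 0.3328 -0.081  -0.0367] turn [-1.1000e-03 -1.3000e-03 -1.3112e+00] yaw now 0.4688 pos [ 0.2597 -0.5126  0.3031]
```

carry_out:
  steps: [0.333,-0.081,-0.037,0,0,-1.311,1,0.333,-0.081,-0.037,0,0,-1.311,1,0.333,-0.081,-0.037,0,0,-1.311,1,0.333,-0.081,-0.037,0,0,-1.311,1,0.333,-0.081,-0.037,0,0,-1.311,1,0.333,-0.081,-0.037,0,0,-1.311,1,0.333,-0.081,-0.037,0,0,-1.311,1,0.333,-0.081,-0.037,0,0,-1.311,1,0.333,-0.081,-0.037,0,0,-1.311,1,0.333,-0.081,-0.037,0,0,-1.311,1,0.333,-0.081,-0.037,0,0,-1.311,1,0.333,-0.081,-0.037,0,0,-1.311,1]

```text
time_s: 1.3
eef_pos: [0.52, -0.2905, 0.3407]
eef_rot: [-0.0, 0.631, 0.776, -0.0]
wrist_force: [-0.4, -1.0, -0.1]
opening: 1.001
grasp_force: 0.0
```

```bash
python3 -c "
from h import *
im,p=snap('wrist','w1'); print(p[0].round(4))
cv2.imwrite('pics/w1b.png',cv2.resize(cv2.convertScaleAbs(im,alpha=1.5),(800,600),interpolation=cv2.INTER_CUBIC))"
```

```text
[ 0.52   -0.2905  0.3407]
```

View pics/w1b.png

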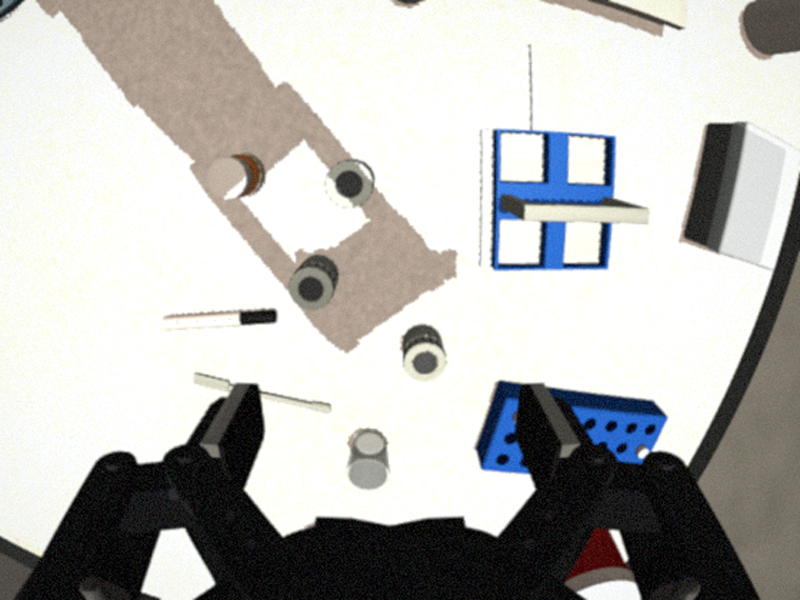

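The wrist view shows the carrier with its four pockets at about (555,200), with jars at (350,184), (312,288) and (426,361) in the enlarged picture. I'll measure these precisely.

```bash
cat >> h.py <<'E'
def lid(im,p,xy,z=.046,n="wrist",win=11):  # dark lid centre near predicted world xy
    u,v=proj(n,[*xy,z],p); g=cv2.cvtColor(im,cv2.COLOR_BGR2GRAY).astype(float)
    for _ in range(3):
        x0,y0=int(round(u))-win,int(round(v))-win; c=cv2.GaussianBlur(g,(0,0),1)[y0:y0+2*win+1,x0:x0+2*win+1]
        m=((c<c.min()+.35*(np.percentile(c,90)-c.min()))).astype(np.uint8)
        k,l,s,ct=cv2.connectedComponentsWithStats(m)
        i=min((i for i in range(1,k) if s[i,4]>15),key=lambda i:np.hypot(*(ct[i]-win)))
        u,v=x0+ct[i][0],y0+ct[i][1]
    return np.array([u,v]),s[i,4],ray(n,(u,v),z,p)
def carrier(im,p,n="wrist",z=.020,roi=None):
    h=cv2.cvtColor(im,cv2.COLOR_BGR2HSV); m=cv2.inRange(h,(100,120,40),(130,255,255))
    if roi: mm=np.zeros_like(m); a,b,c,d=roi; mm[b:d,a:c]=m[b:d,a:c]; m=mm
    c=max(cv2.findContours(cv2.morphologyEx(m,cv2.MORPH_CLOSE,np.ones((9,9))),cv2.RETR_EXTERNAL,cv2.CHAIN_APPROX_NONE)[0],key=cv2.contourArea)
    W=np.array([ray(n,q[0],z,p)[:2] for q in c],np.float32)
    return cv2.minAreaRect(W)
E
python3 - <<'E'
from h import *
im=cv2.imread("pics/w1.png"); p=pose()
for n,xy in dict(j2=(245,128.6),j3=(218.5,201.6),j4=(298,253)).items():
    w=ray("wrist",xy,.046,p); uv,a,c=lid(im,p,w[:2]); print(n,uv.round(1),a,c.round(4))
print(carrier(im,p,roi=(335,80,445,200)))
t=cv2.imread("pics/top0.png")
print(carrier(t,None,"top",roi=(280,140,345,200)))
for n,xy in dict(j1=(.489,-.066),j2=(.477,-.245),j3=(.463,-.336),j4=(.572,-.383)).items():
    uv,a,c=lid(t,None,xy,n="top",win=6); print(n,uv.round(1),a,c.round(4))
def cr(a):
    return a
# carrier bar ends & pockets, white pockets
for uv in [(495,130),(614,136),(608,269),(493,268),(523,157),(587,160),(522,242),(585,242)]:
    print(uv,ray("wrist",np.array(uv)/1.4286,.02,p).round(4))
E
```

```text
j2 [244.4 128.2] 269 [ 0.479  -0.2443  0.046 ]
j3 [217.1 201.9] 210 [ 0.4631 -0.3358  0.046 ]
j4 [297.2 253.6] 186 [ 0.5717 -0.3823  0.046 ]
((0.6551986932754517, -0.2213355302810669), (0.11297062039375305, 0.12250744551420212), 13.196096420288086)
((0.6547256112098694, -0.22210778295993805), (0.1116807758808136, 0.12168660759925842), 13.401208877563477)
j1 [255.3 227.7] 35 [ 0.4894 -0.0615  0.046 ]
j2 [322.2 231.8] 37 [ 0.4778 -0.2462  0.046 ]
j3 [355.3 237.1] 37 [ 0.4629 -0.337   0.046 ]
j4 [371.3 198.3] 35 [ 0.5706 -0.3834  0.046 ]
(495, 130) [ 0.5871 -0.1756  0.02  ]
(614, 136) [ 0.6957 -0.1488  0.02  ]
(608, 269) [ 0.7262 -0.2687  0.02  ]
(493, 268) [ 0.615  -0.2928  0.02  ]
(523, 157) [ 0.6163 -0.1918  0.02  ]
(587, 160) [ 0.675  -0.1779  0.02  ]
(522, 242) [ 0.6346 -0.2642  0.02  ]
(585, 242) [ 0.6942 -0.2499  0.02  ]
```

Jars and carrier agree between the two cameras to about 1–2 mm: carrier centre (0.655,-0.2217), yaw 103.2°. I'll plan the jar 2 pick and place.

```bash
cat >> h.py <<'E'
def way(start,pts):  # shifts of waypoints [(xyz,yaw)] from a commanded pose start=(xyz,yaw)
    s,a=np.array(start[0]),start[1]; R=np.array([[np.cos(a),np.sin(a),0],[np.sin(a),-np.cos(a),0],[0,0,-1]])
    for q,y in pts: print(np.round(R.T@(np.array(q)-s),4),"wz",round(-(y-a),4))
C=np.array([.655,-.2217]); A=np.radians(103.2)
def pocket(sx,sy): return C+np.array([[np.cos(A),-np.sin(A)],[np.sin(A),np.cos(A)]])@[.038*sx,.031*sy]
E
python3 - <<'E'
from h import *
P,R=pose(); a=np.arctan2(R[1,0],R[0,0]); print(P,a)
way((P,a),[((.4785,-.2448,.15),A),((.4785,-.2448,.094),A),((.4785,-.2448,.19),A)])
p=pocket(1,-1);print(p)
way(((.4785,-.2448,.19),A),[((*p,.19),A),((*p,.125),A),((*p,.100),A),((*p,.2),A)])
E
```

```text
[ 0.51999502 -0.29056164  0.34071802] 1.7773419714922147
[ 0.0533 -0.0312  0.1907] wz -0.0238
[ 0.0533 -0.0312  0.2467] wz -0.0238
[ 0.0533 -0.0312  0.1507] wz -0.0238
[ 0.67650361 -0.17762512]
[0.0202 0.2081 0.    ] wz -0.0
[0.0202 0.2081 0.065 ] wz -0.0
[0.0202 0.2081 0.09  ] wz -0.0
[ 0.0202  0.2081 -0.01  ] wz -0.0
```

carry_out:
  steps: [0.053,-0.031,0.15,0,0,-0.024,0.8,0.053,-0.031,0.15,0,0,-0.024,0.8,0.053,-0.031,0.19,0,0,-0.024,0.8,0.053,-0.031,0.19,0,0,-0.024,0.8,0.053,-0.031,0.19,0,0,-0.024,0.8,0.053,-0.031,0.225,0,0,-0.024,0.8,0.053,-0.031,0.2467,0,0,-0.024,0.8,0.053,-0.031,0.2467,0,0,-0.024,0.8,0.053,-0.031,0.2467,0,0,-0.024,0,0.053,-0.031,0.2467,0,0,-0.024,0,0.053,-0.031,0.2467,0,0,-0.024,0,0.053,-0.031,0.2467,0,0,-0.024,0,0.053,-0.031,0.2467,0,0,-0.024,0,0.053,-0.031,0.2467,0,0,-0.024,0,0.053,-0.031,0.2467,0,0,-0.024,0,0.053,-0.031,0.215,0,0,-0.024,0,0.053,-0.031,0.18,0,0,-0.024,0,0.053,-0.031,0.1507,0,0,-0.024,0,0.053,-0.031,0.1507,0,0,-0.024,0,0.053,-0.031,0.1507,0,0,-0.024,0]

```text
time_s: 3.35
eef_pos: [0.4796, -0.2453, 0.192]
eef_rot: [0.002, 0.62, 0.784, -0.0]
wrist_force: [-0.6, 0.5, -2.0]
opening: 0.423
grasp_force: 60.2
```

```bash
python3 -c "
from h import *
im,p=snap('wrist','w2');print(ctrl.get_obs()['opening'])
p=pocket(1,-1)
go([*p,.19],A)"
```

```text
0.4227535929316417
shift [0.0197 0.2078 0.0006] turn [0.0004 0.0005 0.0026] yaw now 1.8038 pos [ 0.4789 -0.2448  0.1906]
```

View pics/w2.png

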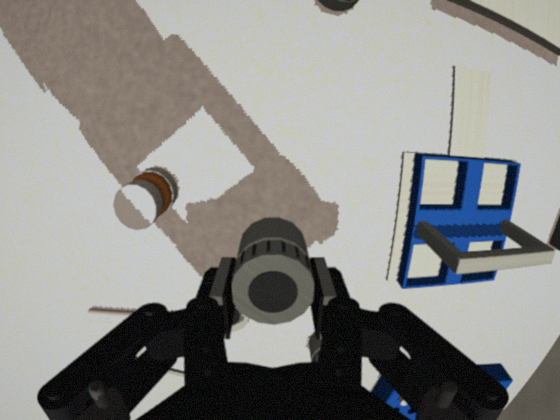

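Jar 2 is held and upright, its lid at (272,292), and the carrier is unchanged on the right. I'll place it.

carry_out:
  steps: [0.01,0.1,0,0,0,0.0,0,0.0197,0.208,0,0,0,0.0026,0,0.0197,0.208,0,0,0,0.0026,0,0.0197,0.208,0,0,0,0.0026,0,0.0197,0.208,0,0,0,0.0026,0,0.0197,0.208,0,0,0,0.0026,0,0.0197,0.208,0.0,0,0,0.0026,0,0.0197,0.208,0.03,0,0,0.0026,0,0.0197,0.208,0.06,0,0,0.0026,0,0.0197,0.208,0.068,0,0,0.0026,0,0.0197,0.208,0.075,0,0,0.0026,0,0.0197,0.208,0.082,0,0,0.0026,0,0.0197,0.208,0.089,0,0,0.0026,0,0.0197,0.208,0.0905,0,0,0.0026,0,0.0197,0.208,0.0905,0,0,0.0026,0]

```text
time_s: 4.9
eef_pos: [0.6768, -0.1784, 0.1012]
eef_rot: [0.001, 0.621, 0.784, -0.0]
wrist_force: [-3.0, -0.3, 4.3]
opening: 0.426
grasp_force: 61.9
```

```bash
python3 -c "
from h import *
o=ctrl.get_obs();print(o['wrist_force'],o['torque'],o['opening'])
im,p=snap('wrist','w3')
uv,a,c=lid(im,p,p[0][:2],z=.050,win=20);print(uv,a,c, pocket(1,-1))
go([.4630,-.3363,.15],A);go([.4630,-.3363,.15],A)"
```

```text
[-3.04053181 -0.34293031  4.28021323] [-0.00455069  0.48204911 -0.00844705] 0.4259541002466457
[272.12491027 291.32232592] 1393 [ 0.6770284  -0.17603583  0.05      ] [ 0.67650361 -0.17762512]
shift [-0.1051 -0.2442 -0.0488] turn [ 0.0004  0.001  -0.0003] yaw now 1.8009 pos [ 0.6769 -0.1784  0.1012]
shift [-0.1051 -0.2442 -0.0488] turn [ 0.0004  0.001  -0.0003] yaw now 1.8009 pos [ 0.6769 -0.1784  0.1012]
```

The jar is in the pocket, with about 4 N of contact at floor height. I'll release and go above jar 3.

carry_out:
  steps: [0,0,0,0,0,0,0.56,0,0,0,0,0,0,0.56,0,0,0,0,0,0,0.56,0,0,-0.03,0,0,0,0.56,0,0,-0.08,0,0,0,0.56,0,0,-0.12,0,0,0,0.8,-0.105,-0.244,-0.12,0,0,0,0.8,-0.105,-0.244,-0.12,0,0,0,0.8,-0.105,-0.244,-0.12,0,0,0,0.8,-0.105,-0.244,-0.12,0,0,0,0.8,-0.105,-0.244,-0.12,0,0,0,0.8,-0.105,-0.244,-0.12,0,0,0,0.8,-0.105,-0.244,-0.12,0,0,0,0.8,-0.105,-0.244,-0.12,0,0,0,0.8]

```text
time_s: 6.35
eef_pos: [0.4637, -0.3355, 0.2198]
eef_rot: [0.0, 0.621, 0.783, 0.0]
wrist_force: [-0.2, -0.3, 0.1]
opening: 0.802
grasp_force: 0.0
```

```bash
cat >> h.py <<'E'
def clip(im): return cv2.convertScaleAbs(im,alpha=1.3)
E
python3 - <<'E'
from h import *
im,p=snap('wrist','w4'); cv2.imwrite("pics/w4b.png",clip(im))
for z,xy in [(.046,(.463,-.3363)),(.05,pocket(1,-1))]:
    uv,a,c=lid(im,p,xy,z=z,win=14);print(uv.round(1),a,c.round(4),xy)
go([.4630,-.3363,.094],A)
E
```

```text
[270.5 208.1] 516 [ 0.4631 -0.3357  0.046 ] (0.463, -0.3363)
[535.6  99.8] 220 [ 0.6771 -0.1758  0.05  ] [ 0.67650361 -0.17762512]
shift [-0.001  -0.0015  0.1258] turn [ 0.0007 -0.      0.0006] yaw now 1.8018 pos [ 0.4641 -0.335   0.2198]
```

View pics/w4b.png

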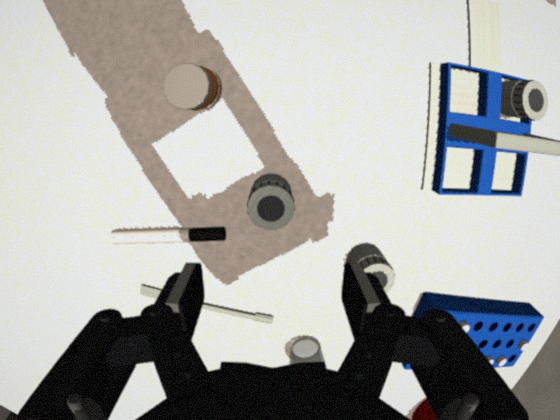

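Jar 2 stands in its pocket at (535,100) and jar 3 is below at (270,208). I'll pick jar 3 and lower it into the (-x,+y) pocket.

carry_out:
  steps: [-0.001,-0.0015,0.05,0,0,0,0.8,-0.001,-0.0015,0.09,0,0,0,0.8,-0.001,-0.0015,0.115,0,0,0,0.8,-0.001,-0.0015,0.1258,0,0,0,0.8,-0.001,-0.0015,0.1258,0,0,0,0.8,-0.001,-0.0015,0.1258,0,0,0,0,-0.001,-0.0015,0.1258,0,0,0,0,-0.001,-0.0015,0.1258,0,0,0,0,-0.001,-0.0015,0.1258,0,0,0,0,-0.001,-0.0015,0.1258,0,0,0,0,-0.001,-0.0015,0.1258,0,0,0,0,-0.001,-0.0015,0.09,0,0,0,0,-0.001,-0.0015,0.04,0,0,0,0,-0.001,-0.0015,0,0,0,0,0,-0.001,-0.0015,0,0,0,0,0]

```text
time_s: 7.9
eef_pos: [0.4645, -0.3396, 0.2274]
eef_rot: [0.007, 0.621, 0.784, -0.001]
wrist_force: [-0.6, -0.2, 0.6]
opening: 0.424
grasp_force: 60.3
```

carry_out:
  steps: [0.015,0.09,0,0,0,0,0,0.0297,0.1821,0,0,0,0,0,0.0297,0.1821,0,0,0,0,0,0.0297,0.1821,0,0,0,0,0,0.0297,0.1821,0,0,0,0,0,0.0297,0.1821,0,0,0,0,0]

```text
time_s: 8.5
eef_pos: [0.6324, -0.2656, 0.2185]
eef_rot: [-0.001, 0.621, 0.784, -0.0]
wrist_force: [-0.8, -0.7, 0.0]
opening: 0.424
grasp_force: 60.6
```

```bash
python3 - <<'E'
from h import *
im,p=snap('wrist','w5'); o=ctrl.get_obs(); print(o['opening'],o['grasp_force'])
uv,a,c=lid(im,p,p[0][:2],z=p[0][2]-.048,win=20);print(uv.round(1),a,c.round(4),pocket(-1,1))
go([*pocket(-1,1),.22],A)
E
```

```text
0.4257218381744634 60.637171268463135
[272.2 292.6] 1390 [ 0.6322 -0.2618  0.1705] [ 0.63349639 -0.26577488]
shift [ 0.0001  0.0018 -0.0013] turn [-0.0016 -0.001   0.0003] yaw now 1.8015 pos [ 0.6317 -0.2663  0.2187]
```

carry_out:
  steps: [-0.001,0.0015,0.03,0,0,0,0,-0.001,0.0015,0.065,0,0,0,0,-0.001,0.0015,0.09,0,0,0,0,-0.001,0.0015,0.097,0,0,0,0,-0.001,0.0015,0.104,0,0,0,0,-0.001,0.0015,0.111,0,0,0,0,-0.001,0.0015,0.117,0,0,0,0,-0.001,0.0015,0.119,0,0,0,0,-0.001,0.0015,0.119,0,0,0,0]

```text
time_s: 9.45
eef_pos: [0.6343, -0.2671, 0.1009]
eef_rot: [0.0, 0.621, 0.784, 0.0]
wrist_force: [0.3, 0.8, -0.2]
opening: 0.419
grasp_force: 60.7
```

```bash
python3 - <<'E'
from h import *
P,R=pose();print(P)
go([.5715,-.3825,.22],A);print(pocket(-1,-1)-[.5715,-.3825])
E
```

```text
[ 0.6343099  -0.26705435  0.10091178]
shift [-0.0981 -0.0875 -0.1191] turn [0.0002 0.0002 0.0001] yaw now 1.8013 pos [ 0.6343 -0.2671  0.1009]
[0.12235828 0.13088288]
```

carry_out:
  steps: [0,0,0,0,0,0,0.56,0,0,0,0,0,0,0.56,0,0,0,0,0,0,0.56,0,0,-0.03,0,0,0,0.56,0,0,-0.08,0,0,0,0.56,0,0,-0.12,0,0,0,0.8,-0.098,-0.0875,-0.12,0,0,0,0.8,-0.098,-0.0875,-0.12,0,0,0,0.8,-0.098,-0.0875,-0.12,0,0,0,0.8,-0.098,-0.0875,-0.12,0,0,0,0.8,-0.098,-0.0875,-0.12,0,0,0,0.8,-0.098,-0.0875,-0.12,0,0,0,0.8]

```text
time_s: 10.65
eef_pos: [0.5719, -0.3815, 0.2207]
eef_rot: [-0.0, 0.621, 0.784, 0.0]
wrist_force: [0.7, 0.1, 0.5]
opening: 0.803
grasp_force: 0.0
```

```bash
python3 - <<'E'
from h import *
im,p=snap('wrist','w6')
for z,xy in [(.046,(.5715,-.3825)),(.05,pocket(1,-1)),(.05,pocket(-1,1))]:
    uv,a,c=lid(im,p,xy,z=z,win=14);print(uv.round(1),a,c.round(4),np.round(xy,4))
go([.5716,-.3823,.094],A)
a=np.r_[pocket(-1,-1),.22]-[.5716,-.3823,.22]
way(((.5716,-.3823,.22),A),[((*pocket(-1,-1),.22),A)])
E
```

```text
[270.6 208.8] 510 [ 0.5715 -0.3824  0.046 ] [ 0.5715 -0.3825]Traceback (most recent call last):
  File "<stdin>", line 4, in <module>
  File "h.py", line 33, in lid
    m=((c<c.min()+.35*(np.percentile(c,90)-c.min()))).astype(np.uint8)
          ~~~~~^^
    return umr_minimum(a, axis, None, out, keepdims, initial, where)
ValueError: zero-size array to reduction operation minimum which has no identity
```

carry_out:
  steps: [-0.001,-0.0005,0.05,0,0,0,0.8,-0.001,-0.0005,0.09,0,0,0,0.8,-0.001,-0.0005,0.115,0,0,0,0.8,-0.001,-0.0005,0.1265,0,0,0,0.8,-0.001,-0.0005,0.1265,0,0,0,0.8,-0.001,-0.0005,0.1265,0,0,0,0,-0.001,-0.0005,0.1265,0,0,0,0,-0.001,-0.0005,0.1265,0,0,0,0,-0.001,-0.0005,0.1265,0,0,0,0,-0.001,-0.0005,0.1265,0,0,0,0,-0.001,-0.0005,0.1265,0,0,0,0,-0.001,-0.0005,0.09,0,0,0,0,-0.001,-0.0005,0.04,0,0,0,0,-0.001,-0.0005,0,0,0,0,0,-0.001,-0.0005,0,0,0,0,0]

```text
time_s: 12.2
eef_pos: [0.5739, -0.3861, 0.23]
eef_rot: [0.007, 0.621, 0.784, -0.001]
wrist_force: [0.8, -0.6, -0.1]
opening: 0.418
grasp_force: 60.2
```

carry_out:
  steps: [0.05,0.075,0,0,0,0,0,0.0984,0.149,0,0,0,0,0,0.0984,0.149,0,0,0,0,0,0.0984,0.149,0,0,0,0,0,0.0984,0.149,0,0,0,0,0,0.0984,0.149,0,0,0,0,0,0.0984,0.149,0,0,0,0,0]

```text
time_s: 12.9
eef_pos: [0.6929, -0.2546, 0.2203]
eef_rot: [-0.0, 0.622, 0.783, -0.0]
wrist_force: [-0.9, -0.1, 0.1]
opening: 0.421
grasp_force: 60.3
```

```bash
python3 - <<'E'
from h import *
im,p=snap('wrist','w7'); o=ctrl.get_obs(); print(o['opening'],o['grasp_force'])
uv,a,c=lid(im,p,p[0][:2],z=p[0][2]-.048,win=20);print(uv.round(1),a,c.round(4),pocket(-1,-1))
try:
  for q in [pocket(1,-1),pocket(-1,1)]:
    uv,a,c=lid(im,p,q,z=.05,win=14);print(uv.round(1),a,c.round(4),q)
except Exception as e: print(e)
go([*pocket(-1,-1),.22],A)
E
```

```text
0.4278004357673844 60.33251166343689
[272.2 291.2] 1397 [ 0.6926 -0.2501  0.1723] [ 0.69385828 -0.25161712]
[274.9 104.9] 636 [ 0.677  -0.1759  0.05  ] [ 0.67650361 -0.17762512]
[197.2 206.6] 477 [ 0.635  -0.2657  0.05  ] [ 0.63349639 -0.26577488]
shift [0.003  0.0018 0.0005] turn [-0.0006 -0.0001 -0.0016] yaw now 1.7996 pos [ 0.6928 -0.2549  0.2205]
```

carry_out:
  steps: [0.0025,0.0015,0.03,0,0,0,0,0.0025,0.0015,0.065,0,0,0,0,0.0025,0.0015,0.09,0,0,0,0,0.0025,0.0015,0.097,0,0,0,0,0.0025,0.0015,0.104,0,0,0,0,0.0025,0.0015,0.111,0,0,0,0,0.0025,0.0015,0.118,0,0,0,0,0.0025,0.0015,0.12,0,0,0,0,0.0025,0.0015,0.12,0,0,0,0]

```text
time_s: 13.85
eef_pos: [0.6949, -0.2511, 0.1013]
eef_rot: [0.0, 0.621, 0.784, 0.0]
wrist_force: [-0.3, 0.4, -0.4]
opening: 0.423
grasp_force: 60.4
```

```bash
python3 - <<'E'
from h import *
go([.489,-.064,.22],A)
E
```

```text
shift [ 0.2291 -0.1576 -0.1189] turn [0.0006 0.0007 0.0001] yaw now 1.8013 pos [ 0.6949 -0.2511  0.1013]
```

carry_out:
  steps: [0,0,0,0,0,0,0.56,0,0,0,0,0,0,0.56,0,0,0,0,0,0,0.56,0,0,-0.03,0,0,0,0.56,0,0,-0.08,0,0,0,0.56,0,0,-0.12,0,0,0,0.8,0.229,-0.1575,-0.12,0,0,0,0.8,0.229,-0.1575,-0.12,0,0,0,0.8,0.229,-0.1575,-0.12,0,0,0,0.8,0.229,-0.1575,-0.12,0,0,0,0.8,0.229,-0.1575,-0.12,0,0,0,0.8,0.229,-0.1575,-0.12,0,0,0,0.8,0.229,-0.1575,-0.12,0,0,0,0.8,0.229,-0.1575,-0.12,0,0,0,0.8,0.229,-0.1575,-0.12,0,0,0,0.8,0.229,-0.1575,-0.12,0,0,0,0.8]

```text
time_s: 15.45
eef_pos: [0.4899, -0.0648, 0.2209]
eef_rot: [0.0, 0.621, 0.783, 0.0]
wrist_force: [0.3, -0.2, 0.8]
opening: 0.801
grasp_force: 0.0
```

```bash
python3 - <<'E'
from h import *
im,p=snap('wrist','w8'); cv2.imwrite("pics/w8b.png",clip(im))
try:
  for z,q in [(.046,(.489,-.064)),(.05,pocket(1,-1)),(.05,pocket(-1,1)),(.05,pocket(-1,-1))]:
    uv,a,c=lid(im,p,q,z=z,win=16);print(uv.round(1),a,c.round(4),q)
except Exception as e: print(e)
go([.489,-.064,.094],A)
E
```

```text
[272.5 201.9] 523 [ 0.4898 -0.0601  0.046 ] (0.489, -0.064)
[423.4 328.9] 533 [ 0.6729 -0.1566  0.05  ] [ 0.67650361 -0.17762512]
[363.  400.4] 20 [ 0.651  -0.2748  0.05  ] [ 0.63349639 -0.26577488]
[394.8 373.2] 361 [ 0.6697 -0.2234  0.05  ] [ 0.69385828 -0.25161712]
shift [ 0.0009 -0.0005  0.1267] turn [ 0.0002  0.0002 -0.0009] yaw now 1.8003 pos [ 0.4897 -0.0648  0.2207]
```

View pics/w8b.png

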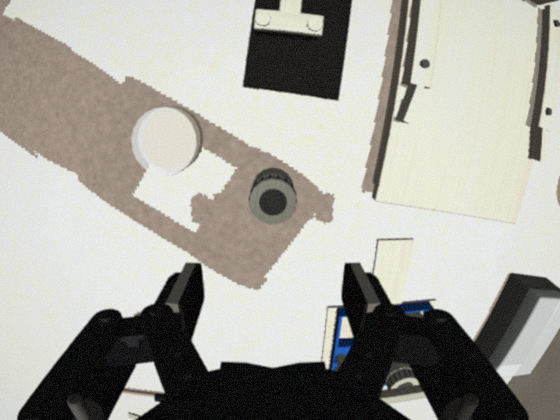

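Jar 1 is at (272,202), with the dishes to its left and the mill deck and spanner mat above. I'll pick jar 1 and carry it to the last pocket.

carry_out:
  steps: [0.0045,0.001,0.05,0,0,0,0.8,0.0045,0.001,0.09,0,0,0,0.8,0.0045,0.001,0.115,0,0,0,0.8,0.0045,0.001,0.1265,0,0,0,0.8,0.0045,0.001,0.1265,0,0,0,0.8,0.0045,0.001,0.1265,0,0,0,0,0.0045,0.001,0.1265,0,0,0,0,0.0045,0.001,0.1265,0,0,0,0,0.0045,0.001,0.1265,0,0,0,0,0.0045,0.001,0.1265,0,0,0,0,0.0045,0.001,0.1265,0,0,0,0,0.0045,0.001,0.09,0,0,0,0,0.0045,0.001,0.04,0,0,0,0,0.0045,0.001,0,0,0,0,0,0.0045,0.001,0,0,0,0,0]

```text
time_s: 17.0
eef_pos: [0.4924, -0.0604, 0.2277]
eef_rot: [0.006, 0.621, 0.784, 0.002]
wrist_force: [0.5, 0.0, -0.1]
opening: 0.424
grasp_force: 60.3
```

carry_out:
  steps: [-0.078,0.046,0,0,0,0,0,-0.158,0.093,0,0,0,0,0,-0.158,0.093,0,0,0,0,0,-0.158,0.093,0,0,0,0,0,-0.158,0.093,0,0,0,0,0,-0.158,0.093,0,0,0,0,0,-0.158,0.093,0,0,0,0,0,-0.158,0.093,0,0,0,0,0]

```text
time_s: 17.8
eef_pos: [0.6149, -0.1907, 0.2207]
eef_rot: [-0.0, 0.621, 0.784, -0.0]
wrist_force: [0.6, 0.1, 0.4]
opening: 0.426
grasp_force: 60.4
```

```bash
python3 - <<'E'
from h import *
im,p=snap('wrist','w9'); o=ctrl.get_obs(); print(o['opening'],o['grasp_force'])
uv,a,c=lid(im,p,p[0][:2],z=p[0][2]-.048,win=20);print(uv.round(1),a,c.round(4),pocket(1,1))
try:
  for q in [pocket(-1,-1),pocket(1,-1),pocket(-1,1)]:
    uv,a,c=lid(im,p,q,z=.05,win=14);print(uv.round(1),a,c.round(4),q)
except Exception as e: print(e)
go([*pocket(1,1),.22],A)
E
```

```text
0.42395853508609505 60.40626525878906
[272.2 296.3] 1367 [ 0.6151 -0.1888  0.1727] [ 0.61614172 -0.19178288]
[340.7 300.2] 537 [ 0.6955 -0.2607  0.05  ] [ 0.69385828 -0.25161712]
[351.1 209.6] 475 [ 0.6767 -0.1763  0.05  ] [ 0.67650361 -0.17762512]
min() iterable argument is empty
shift [-0.0012  0.0009  0.0008] turn [-0.0002 -0.0002  0.001 ] yaw now 1.8022 pos [ 0.615  -0.1908  0.2208]
```

carry_out:
  steps: [0,0.001,0.03,0,0,0,0,0,0.001,0.065,0,0,0,0,0,0.001,0.09,0,0,0,0,0,0.001,0.097,0,0,0,0,0,0.001,0.104,0,0,0,0,0,0.001,0.111,0,0,0,0,0,0.001,0.118,0,0,0,0,0,0.001,0.12,0,0,0,0,0,0.001,0.12,0,0,0,0]

```text
time_s: 18.75
eef_pos: [0.6166, -0.1917, 0.1008]
eef_rot: [0.0, 0.621, 0.784, 0.0]
wrist_force: [0.4, 0.5, 0.2]
opening: 0.421
grasp_force: 60.4
```

```bash
python3 - <<'E'
from h import *
o=ctrl.get_obs(); print(o['wrist_force'],o['eef_pos'])
E
```

```text
[0.3801291  0.53122867 0.23774024] [ 0.61659046 -0.19172805  0.10081915]
```

carry_out:
  steps: [0,0,0,0,0,0,0.56,0,0,0,0,0,0,0.56,0,0,0,0,0,0,0.56,0,0,-0.03,0,0,0,0.56,0,0,-0.08,0,0,0,0.56,0,0,-0.12,0,0,0,0.56,-0.03,-0.0035,-0.2,0,0,1.571,0.56,-0.03,-0.0035,-0.2,0,0,1.571,0.56,-0.03,-0.0035,-0.2,0,0,1.571,0.56,-0.03,-0.0035,-0.2,0,0,1.571,0.56,-0.03,-0.0035,-0.2,0,0,1.571,0.56,-0.03,-0.0035,-0.2,0,0,1.571,0.56,-0.03,-0.0035,-0.2,0,0,1.571,0.56,-0.03,-0.0035,-0.2,0,0,1.571,0.56,-0.03,-0.0035,-0.2,0,0,1.571,0.56,-0.03,-0.0035,-0.2,0,0,1.571,0.56,-0.03,-0.0035,-0.2,0,0,1.571,0.56,-0.03,-0.0035,-0.2,0,0,1.571,0.56,-0.03,-0.0035,-0.2,0,0,1.571,0.56,-0.03,-0.0035,-0.2,0,0,1.571,0.56]

```text
time_s: 20.75
eef_pos: [0.62, -0.2217, 0.3008]
eef_rot: [0.0, 0.993, 0.116, 0.0]
wrist_force: [0.1, 0.3, -0.1]
opening: 0.558
grasp_force: 0.0
```

```bash
python3 - <<'E'
from h import *
im,p=snap('wrist','w10'); cv2.imwrite("pics/w10b.png",clip(im))
print(carrier(im,p))
go([.655,-.2217,.15],A-np.pi/2)
E
```

```text
((0.7614754438400269, -0.4537311792373657), (0.2081226110458374, 0.11257754266262054), 0.942873477935791)
shift [0.0341 0.008  0.1508] turn [ 0.0001 -0.0001  0.001 ] yaw now 0.2314 pos [ 0.62   -0.2217  0.3008]
```

View pics/w10b.png

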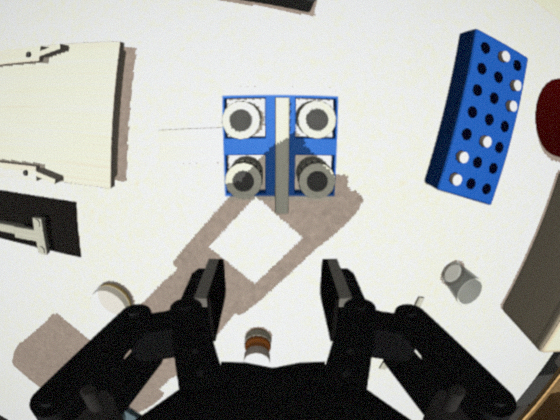

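All four jars stand upright in the pockets (lids at (242,119), (316,119), (242,181) and (316,181)). The bar is the vertical strip at column 281. Now I'll look at the mill.

carry_out:
  steps: [0.037,-0.289,-0.07,0,0,0.14,0.56,0.037,-0.289,-0.07,0,0,0.14,0.56,0.037,-0.289,-0.07,0,0,0.14,0.56,0.037,-0.289,-0.07,0,0,0.14,0.56,0.037,-0.289,-0.07,0,0,0.14,0.56,0.037,-0.289,-0.07,0,0,0.14,0.56,0.037,-0.289,-0.07,0,0,0.14,0.56,0.037,-0.289,-0.07,0,0,0.14,0.56,0.037,-0.289,-0.07,0,0,0.14,0.56,0.037,-0.289,-0.07,0,0,0.14,0.56]

```text
time_s: 21.8
eef_pos: [0.5901, 0.0667, 0.37]
eef_rot: [0.0, 0.999, 0.044, -0.001]
wrist_force: [-0.5, -0.6, 0.3]
opening: 0.561
grasp_force: 0.0
```

```bash
python3 - <<'E'
from h import *
im,p=snap('wrist','w11'); np.savez("w11.npz",P=p[0],R=p[1]); print(p[0])
cv2.imwrite("pics/w11b.png",cv2.resize(im,(800,600),interpolation=cv2.INTER_CUBIC))
im=cv2.imread("pics/w10.png"); print(carrier(im,(np.array([.62,-.2217,.3008]),Rn.from_quat([.9933,.1156,0,0]).as_matrix()),roi=(205,85,350,205)))
E
```

```text
[0.59010037 0.06668654 0.36998223]
((0.6572108864784241, -0.22120079398155212), (0.10930592566728592, 0.12237969785928726), 13.317360877990723)
```

View pics/w11b.png

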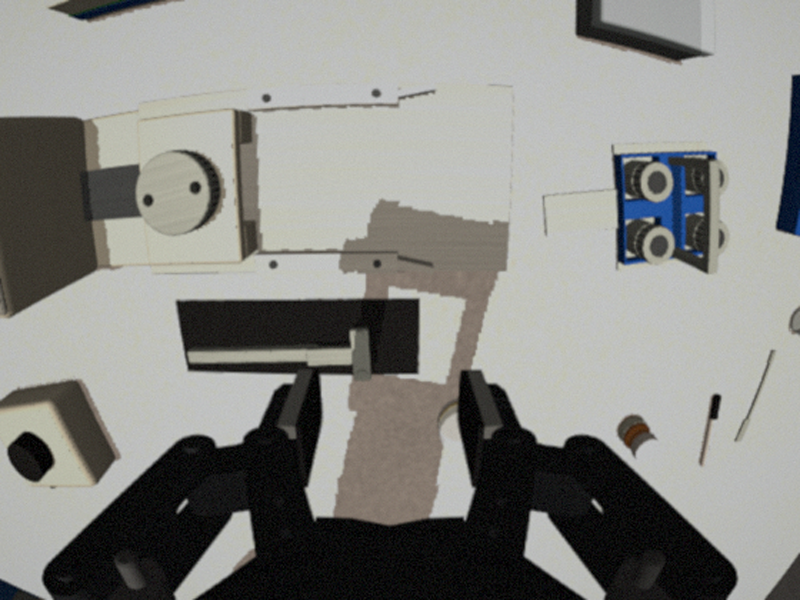

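Mill from above: ring holes at (148,200) and (195,187), rail screws at (267,98), (376,93), (273,265) and (377,264), apron corners near (513,87) and (508,271). The spanner on its mat looks unmoved.

```bash
python3 - <<'E'
from h import *
d=np.load("w11.npz"); p=(d["P"],d["R"]); im=cv2.imread("pics/w11.png")
Q={}
for n,uv,z in [("h1",(148,200),.118),("h2",(195,187),.118),("sa",(267,98),.058),("sb",(376,93),.058),("sc",(273,265),.058),("sd",(377,264),.058)]:
    w=ray("wrist",np.array(uv)/1.4286,z,p); uv2,a,c=lid(im,p,w[:2],z=z,win=5); Q[n]=c; print(n,(uv2*1.4286).round(1),a,c.round(4))
for uv,z in [((513,87),.04),((508,271),.04),((96,268),.04),((238,109),.09),((243,263),.09),((258,110),.04)]: print(uv,ray("wrist",np.array(uv)/1.4286,z,p).round(4))
t=(Q["sa"]+Q["sc"])/2;u=(Q["sb"]+Q["sd"])/2
print("ring",(Q["h1"]+Q["h2"])/2,"hole sep",np.linalg.norm(Q["h1"]-Q["h2"]),"ang",np.degrees(np.arctan2(*(Q["h1"]-Q["h2"])[1::-1])))
for a,b in (("sb","sa"),("sd","sc")): v=Q[a]-Q[b];print(a,np.degrees(np.arctan2(-v[1],-v[0])),np.linalg.norm(v))
v=Q["sb"]-Q["sd"];print("across",np.linalg.norm(v), np.degrees(np.arctan2(v[1],v[0])));v=Q["sa"]-Q["sc"];print("across",np.linalg.norm(v), np.degrees(np.arctan2(v[1],v[0])))
print("mids",t,u)
m=cv2.imread("pics/top0.png")
for uv,z in [((202,211),.118),((267,195),.118)]:
    w=(uv[0]/4.3+90,uv[1]/4.2+125);print(ray("top",w,z).round(4))
E
```

```text
h1 [147.6 199.7] 31 [0.626 0.254 0.118]
h2 [194.8 186.9] 36 [0.6365 0.2133 0.118 ]
sa [265.9  97.7] 17 [0.7074 0.1787 0.058 ]
sb [375.7  92.6] 19 [0.7159 0.0888 0.058 ]
sc [272.5 263.8] 16 [0.566 0.166 0.058]
sd [376.4 262.9] 16 [0.5742 0.0761 0.058 ]
(513, 87) [ 0.7375 -0.0268  0.04  ]
(508, 271) [ 0.5733 -0.0436  0.04  ]
(96, 268) [0.5432 0.3652 0.04  ]
(238, 109) [0.6955 0.1916 0.09  ]
(243, 263) [0.5736 0.1831 0.09  ]
(258, 110) [0.6981 0.1899 0.04  ]
ring [0.63127414 0.23367124 0.118     ] hole sep 0.04205586009965716 ang 104.5178825762049
sb 95.42020666001982 0.09031294197011515
sd 95.20784305089035 0.0902567369151152
across 0.1423095729862418 5.099488769010862
across 0.14197473998834298 5.121665201130892
mids [0.63668538 0.17236581 0.058     ] [0.64504709 0.08246917 0.058     ]
[0.624  0.2508 0.118 ]
[0.6342 0.2108 0.118 ]
```

The mill solves consistently: home (0.641,0.127), x axis at 95.2°, ring (0.6313,0.2337), hole line at 104.5°. Now I'll grip the carrier bar.

```bash
python3 - <<'E'
from h import *
go([.6555,-.2216,.20],.2304)
M=np.radians(95.2)-np.pi/2
d=np.array([-.0906,.9959]); H=np.array([.641,.127])
print("M",M)
way(((.6555,-.2216,.14),.2304),[((.6555,-.2216,.14+.08),.2304)]+[((*(H+d*s),z),M) for s,z in [(-.160,.22),(-.160,.185),(-.160,.1815),(-.1,.1815),(0,.1815)]])
E
```

```text
shift [0.0399 0.2929 0.17  ] turn [-1.000e-04  1.000e-03 -1.422e-01] yaw now 0.0882 pos [0.5901 0.0667 0.37  ]
M 0.09075712110370526
[ 0.    0.   -0.08] wz -0.0
[ 0.0432 -0.1843 -0.08  ] wz 0.1396
[ 0.0432 -0.1843 -0.045 ] wz 0.1396
[ 0.0432 -0.1843 -0.0415] wz 0.1396
[ 0.0516 -0.2437 -0.0415] wz 0.1396
[ 0.0655 -0.3427 -0.0415] wz 0.1396
```

carry_out:
  steps: [0.04,0.293,0.1,0,0,-0.142,0.56,0.04,0.293,0.1,0,0,-0.142,0.56,0.04,0.293,0.1,0,0,-0.142,0.56,0.04,0.293,0.1,0,0,-0.142,0.56,0.04,0.293,0.1,0,0,-0.142,0.56,0.04,0.293,0.1,0,0,-0.142,0.56,0.04,0.293,0.14,0,0,-0.142,0.56,0.04,0.293,0.17,0,0,-0.142,0.56,0.04,0.293,0.17,0,0,-0.142,0.56,0.04,0.293,0.17,0,0,-0.142,0.56]

```text
time_s: 22.85
eef_pos: [0.6558, -0.2207, 0.2004]
eef_rot: [-0.0, 0.993, 0.115, -0.001]
wrist_force: [-0.3, -0.1, 1.1]
opening: 0.56
grasp_force: 0.0
```

```bash
python3 - <<'E'
from h import *
im,p=snap('wrist','w12'); cv2.imwrite("pics/w12b.png",clip(im))
go([.6555,-.2216,.14],.2304)
E
```

```text
shift [-0.0016  0.0005  0.0623] turn [ 0.0012 -0.0015  0.0014] yaw now 0.2318 pos [ 0.6568 -0.2207  0.2023]
```

View pics/w12b.png

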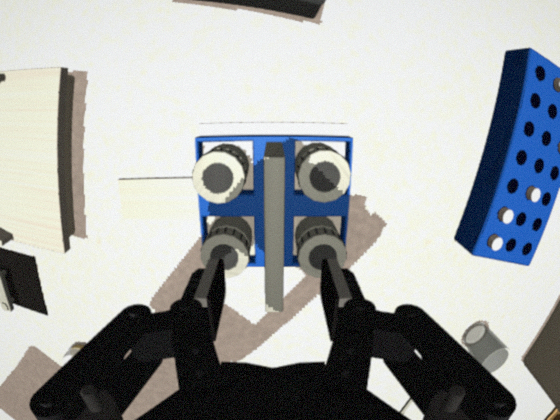

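The bar runs from (275,142) to (274,310), centred between the fingers, with all jars still upright. I'll grip and lift.

carry_out:
  steps: [-0.001,0.0005,0.03,0,0,0.001,0.56,-0.001,0.0005,0.055,0,0,0.001,0.56,-0.001,0.0005,0.0623,0,0,0.001,0.56,-0.001,0.0005,0.0623,0,0,0.001,0.56,-0.001,0.0005,0.0623,0,0,0.001,0,-0.001,0.0005,0.0623,0,0,0.001,0,-0.001,0.0005,0.0623,0,0,0.001,0,-0.001,0.0005,0.0623,0,0,0.001,0,-0.001,0.0005,0.0623,0,0,0.001,0,-0.001,0.0005,0.0623,0,0,0.001,0,-0.001,0.0005,0.0623,0,0,0.001,0,-0.001,0.0005,0.0623,0,0,0.001,0,-0.001,0.0005,0.0623,0,0,0.001,0]

```text
time_s: 24.2
eef_pos: [0.6565, -0.2212, 0.1407]
eef_rot: [0.001, 0.993, 0.115, 0.001]
wrist_force: [-0.7, 1.0, 6.0]
opening: 0.126
grasp_force: 60.0
```

```bash
python3 - <<'E'
from h import *
p=(np.array([.6568,-.2207,.2023]),np.array([[np.cos(.2318),np.sin(.2318),0],[np.sin(.2318),-np.cos(.2318),0],[0,0,-1]]))
a=ray("wrist",(275,142),.092,p);b=ray("wrist",(274,310),.092,p);print(a,b,(a+b)/2,np.linalg.norm(a-b))
im=cv2.imread("pics/w12.png"); print(carrier(im,p,roi=(180,125,365,275)))
print(pose()[0],ctrl.get_obs()["opening"])
E
```

```text
[ 0.71623016 -0.20820686  0.092     ] [ 0.60757335 -0.23356109  0.092     ] [ 0.66190176 -0.22088398  0.092     ] 0.11157571097671458
((0.6581728458404541, -0.22142252326011658), (0.11214727908372879, 0.12388987094163895), 13.323410034179688)
[ 0.65649598 -0.22124288  0.14071693] 0.1262237638201813
```

Bar is gripped (60 N). The carrier sits +1.6 mm in tool x relative to the TCP as seen by the same camera, so I compensate for that. Lift and move over the apron.

carry_out:
  steps: [0,0,-0.015,0,0,0,0,0,0,-0.04,0,0,0,0,0,0,-0.065,0,0,0,0,0.002,-0.01,-0.079,0,0,0.01,0,0.007,-0.03,-0.079,0,0,0.03,0,0.013,-0.06,-0.079,0,0,0.05,0,0.02,-0.09,-0.079,0,0,0.07,0,0.027,-0.12,-0.079,0,0,0.09,0,0.033,-0.15,-0.079,0,0,0.115,0,0.038,-0.17,-0.079,0,0,0.13,0,0.0406,-0.1844,-0.079,0,0,0.1396,0,0.0406,-0.1844,-0.079,0,0,0.1396,0,0.0406,-0.1844,-0.079,0,0,0.1396,0,0.0406,-0.1844,-0.079,0,0,0.1396,0]

```text
time_s: 25.6
eef_pos: [0.6524, -0.0324, 0.217]
eef_rot: [0.0, 0.999, 0.046, -0.0]
wrist_force: [-0.7, -0.8, -6.5]
opening: 0.129
grasp_force: 58.9
```

```bash
python3 - <<'E'
from h import *
o=ctrl.get_obs();print(o["opening"],o["grasp_force"],o["wrist_force"],o["torque"])
im,p=snap('wrist','w13'); cv2.imwrite("pics/w13b.png",clip(im))
go([.6539,-.0324,.1827],.0908); print(carrier(im,p,z=.02+p[0][2]-.1407,roi=(180,125,365,275)))
E
```

```text
0.12932530346541665 58.91935408115387 [-0.68728399 -0.77943625 -6.47841278] [-0.0572147  -0.01429924  0.05215366]
shift [ 0.0015 -0.0002  0.0345] turn [ 0.0001  0.0005 -0.0001] yaw now 0.0907 pos [ 0.6525 -0.0327  0.2172]
((0.6660342812538147, -0.031112752854824066), (0.08676210790872574, 0.12280339747667313), 5.2802910804748535)
```

View pics/w13b.png

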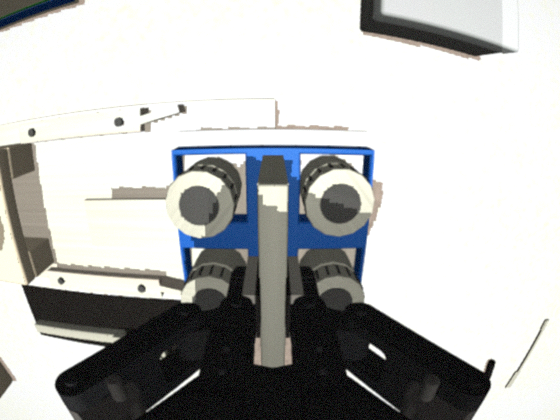

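The loaded carrier hangs level in front of the mouth, with rail screws at (118,121), (32,132), (61,281) and (142,288). I'll check lateral alignment within this one picture.

```bash
python3 - <<'E'
from h import *
p=pose(); im=cv2.imread("pics/w13.png"); Q=[]
for uv in [(118,121),(32,132),(142,288),(61,281)]:
    w=ray("wrist",uv,.058,p); u,a,c=lid(im,p,w[:2],z=.058,win=5); Q.append(c); print(u.round(1),a,c.round(4))
A0=np.radians(95.2); d=np.array([np.cos(A0),np.sin(A0)]); n=np.array([np.sin(A0),-np.cos(A0)]) # n=mill -y
m=[(Q[0]+Q[2])/2,(Q[1]+Q[3])/2]; print("centreline n",[q[:2]@n for q in m],"s",[q[:2]@d for q in m])
h=cv2.cvtColor(im,cv2.COLOR_BGR2HSV); b=cv2.inRange(h,(100,120,40),(130,255,255))
E=[]
for c in list(range(200,255,5))+list(range(295,345,5)):
    r=np.where(b[130:175,c])[0]
    if len(r): E.append(ray("wrist",(c,130+r[0]-.5),.0965,p)[:2])
E=np.array(E); print("carrier centre n (far edge-56mm)",np.median(E@n)-.056, "TCP n",p[0][:2]@n, "line ang",np.degrees(np.polyfit(E@d,E@n,1)[0]))
print("H n",np.array([.641,.127])@n)
E
```

```text
[118.5 121.4] 49 [0.7159 0.0893 0.058 ]
[ 31.6 132.1] 36 [0.7075 0.1793 0.058 ]
[141.4 288. ] 34 [0.5735 0.0762 0.058 ]
[ 60.9 280.5] 22 [0.5651 0.1664 0.058 ]
centreline n [np.float64(0.6495427951388415), np.float64(0.6493826539458866)] s [np.float64(0.024008657570439407), np.float64(0.11449179168873674)]
carrier centre n (far edge-56mm) 0.6478606536875832 TCP n 0.6468397718860001 line ang -0.0006572442978948559
H n 0.6498722371979551
```

Needs +1.5 mm in tool x; angle is aligned. I'll lower to 2 mm above the deck and slide in.

carry_out:
  steps: [0.0015,0,0.02,0,0,0,0,0.0015,0,0.0345,0,0,0,0,0.0015,0,0.0345,0,0,0,0,0.0015,0,0.0345,0,0,0,0,0.0015,-0.015,0.0345,0,0,0,0,0.0015,-0.03,0.0345,0,0,0,0,0.0015,-0.04,0.0345,0,0,0,0,0.0015,-0.05,0.0345,0,0,0,0,0.0015,-0.06,0.0345,0,0,0,0,0.0015,-0.07,0.0345,0,0,0,0,0.0015,-0.08,0.0345,0,0,0,0,0.0015,-0.08,0.0345,0,0,0,0]

```text
time_s: 26.85
eef_pos: [0.6466, 0.0495, 0.1828]
eef_rot: [-0.0, 0.999, 0.047, -0.0]
wrist_force: [0.1, -0.9, -7.7]
opening: 0.126
grasp_force: 60.8
```

```bash
python3 - <<'E'
from h import *
o=ctrl.get_obs();print(o["opening"],o["grasp_force"],o["wrist_force"],o["torque"])
d=np.array([-.0906,.9959]); H=np.array([.641,.127]);p=pose()[0];print((p[:2]-H)@d, p)
go([.6394,.1269,.1825],.0908)
E
```

```text
0.12581498113095987 60.77189326286316 [ 0.11580284 -0.89669965 -7.726019  ] [-0.20108505  0.01047911  0.00905882]
-0.07767831736501829 [0.64656709 0.04950835 0.18280876]
shift [ 0.0001 -0.0777  0.0004] turn [-0.0007  0.0003  0.0023] yaw now 0.0931 pos [0.6466 0.0495 0.1828]
```

Sliding freely with no side force, so I continue.

carry_out:
  steps: [0,-0.01,0,0,0,0.001,0,0,-0.02,0,0,0,0.002,0,0,-0.03,0,0,0,0.002,0,0,-0.04,0,0,0,0.002,0,0,-0.05,0,0,0,0.002,0,0,-0.058,0,0,0,0.002,0,0,-0.065,0,0,0,0.002,0,0,-0.07,0,0,0,0.002,0,0,-0.073,0.001,0,0,0.002,0,0,-0.073,0.002,0,0,0.002,0,0,-0.073,0.002,0,0,0.002,0]

```text
time_s: 27.95
eef_pos: [0.6402, 0.1204, 0.1808]
eef_rot: [-0.0, 0.999, 0.045, -0.0]
wrist_force: [0.3, 0.5, -7.3]
opening: 0.129
grasp_force: 60.9
```

```bash
python3 - <<'E'
from h import *
o=ctrl.get_obs();print(o["opening"],o["grasp_force"],o["wrist_force"],o["torque"])
d=np.array([-.0906,.9959]); H=np.array([.641,.127]);p=pose()[0];print((p[:2]-H)@d, p)
E
```

```text
0.1285759271537002 60.92050552368164 [ 0.27018274  0.50915399 -7.2789    ] [0.13694107 0.00817333 0.04190278]
-0.006513638949146558 [0.64017485 0.12038448 0.18077262]
```

carry_out:
  steps: [0,-0.002,0.0005,0,0,0,0,0,-0.004,0.001,0,0,0,0,0,-0.006,0.001,0,0,0,0,0,-0.007,0.001,0,0,0,0,0,-0.008,0.001,0,0,0,0,0,-0.008,0.001,0,0,0,0,0,-0.008,0.001,0,0,0,0]

```text
time_s: 28.65
eef_pos: [0.6397, 0.1283, 0.1801]
eef_rot: [0.0, 0.999, 0.045, 0.0]
wrist_force: [0.4, -1.8, -4.7]
opening: 0.121
grasp_force: 61.3
```

```bash
python3 - <<'E'
from h import *
o=ctrl.get_obs();print(o["opening"],o["grasp_force"],o["wrist_force"],o["torque"])
d=np.array([-.0906,.9959]); H=np.array([.641,.127]);p=pose()[0];print((p[:2]-H)@d, p)
E
```

```text
0.12085282847306987 61.25700831413269 [ 0.4492169  -1.77619822 -4.70242601] [-0.20581712 -0.03046881  0.05873341]
0.0014356001593477936 [0.63965202 0.12831888 0.18012682]
```

carry_out:
  steps: [0,-0.001,0.0005,0,0,0,0,0,-0.002,0.0005,0,0,0,0,0,-0.003,0.0005,0,0,0,0,0,-0.004,0.0005,0,0,0,0,0,-0.004,0.0005,0,0,0,0]

```text
time_s: 29.15
eef_pos: [0.6398, 0.1288, 0.1802]
eef_rot: [0.003, 0.999, 0.044, 0.0]
wrist_force: [-0.0, -16.4, -1.2]
opening: 0.129
grasp_force: 61.7
```

```bash
python3 - <<'E'
from h import *
o=ctrl.get_obs();print(o["opening"],o["grasp_force"],o["wrist_force"],o["torque"])
d=np.array([-.0906,.9959]); H=np.array([.641,.127]);p=pose()[0];print((p[:2]-H)@d, p)
E
```

```text
0.1287907875596196 61.7189884185791 [ -0.04202066 -16.37669249  -1.20280381] [-2.22724377  0.32198631  0.01571511]
0.0019435932158854557 [0.639765   0.12883924 0.18019714]
```

The carrier is firmly against the stop (16 N). I'll ease off, release and lift, then locate the spanner.

carry_out:
  steps: [0,0.002,0,0,0,0,0,0,0.0035,0,0,0,0,0,0,0.0035,0,0,0,0,0.35,0,0.0035,0,0,0,0,0.4,0,0.0035,0,0,0,0,0.4,0,0.0035,-0.03,0,0,0,0.4,0,0.0035,-0.07,0,0,0,0.4,0,0.0035,-0.12,0,0,0,0.4,0,0.0035,-0.12,0,0,0,0.4]

```text
time_s: 30.05
eef_pos: [0.6428, 0.1297, 0.309]
eef_rot: [0.0, 0.999, 0.045, 0.008]
wrist_force: [0.3, 0.8, 0.1]
opening: 0.402
grasp_force: 0.0
```

```bash
python3 - <<'E'
from h import *
d=np.load("w11.npz"); p=(d["P"],d["R"])
a=ray("wrist",np.array((190,357))/1.4286,.017,p);b=ray("wrist",np.array((362,355))/1.4286,.02,p);print(a,b)
g=b+(a-b)/np.linalg.norm(a-b)*.08; y=np.arctan2(*(a-b)[1::-1]); print("grip",g,y)
go([*g[:2],.25],y)
E
```

```text
[0.44381892 0.26967909 0.017     ] [0.46858867 0.08320388 0.02      ]
grip [0.45805602 0.16249724 0.01872433] 1.7028545890019966
shift [-0.1819 -0.0494  0.0562] turn [ 0.0128 -0.0111 -1.6124] yaw now 0.0904 pos [0.6428 0.1297 0.309 ]
```

carry_out:
  steps: [-0.182,-0.049,0.056,0,0,-1.612,0.4,-0.182,-0.049,0.056,0,0,-1.612,0.4,-0.182,-0.049,0.056,0,0,-1.612,0.4,-0.182,-0.049,0.056,0,0,-1.612,0.4,-0.182,-0.049,0.056,0,0,-1.612,0.4,-0.182,-0.049,0.056,0,0,-1.612,0.4,-0.182,-0.049,0.056,0,0,-1.612,0.4,-0.182,-0.049,0.056,0,0,-1.612,0.4,-0.182,-0.049,0.056,0,0,-1.612,0.4,-0.182,-0.049,0.056,0,0,-1.612,0.4,-0.182,-0.049,0.056,0,0,-1.612,0.4,-0.182,-0.049,0.056,0,0,-1.612,0.4,-0.182,-0.049,0.056,0,0,-1.612,0.4]

```text
time_s: 31.35
eef_pos: [0.4538, 0.1617, 0.2436]
eef_rot: [0.0, 0.66, 0.751, 0.0]
wrist_force: [-1.6, 0.1, -0.5]
opening: 0.396
grasp_force: 0.0
```

```bash
python3 - <<'E'
from h import *
im,p=snap('wrist','w14'); np.savez("w14.npz",P=p[0],R=p[1]); print(p[0])
cv2.imwrite("pics/w14b.png",cv2.resize(im,(800,600),interpolation=cv2.INTER_CUBIC))
E
```

```text
[0.45384968 0.16171887 0.24362343]
```

View pics/w14b.png

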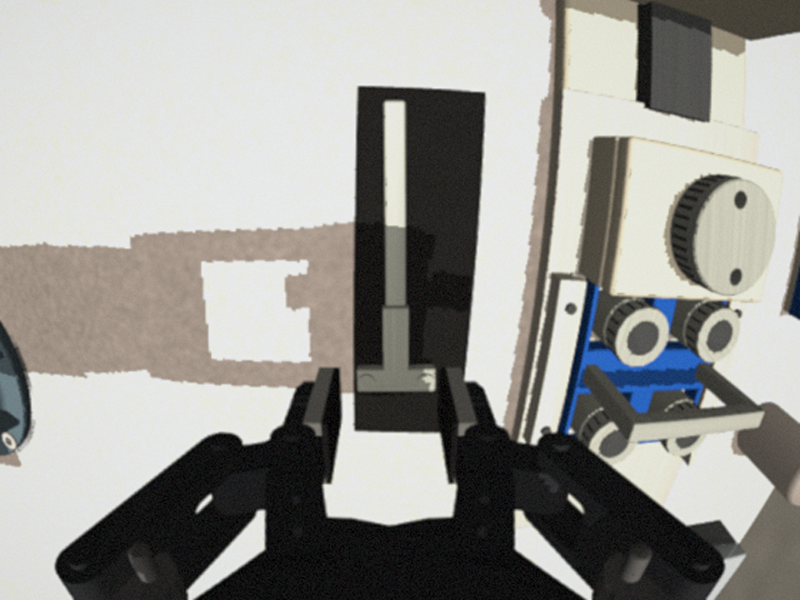

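The carrier is home against the bridge with its jars upright. The spanner lies on the mat, handle along column 395 from row 100 to 305, cross piece centred at about (397,379).

```bash
python3 - <<'E'
from h import *
d=np.load("w14.npz"); p=(d["P"],d["R"]); im=cv2.imread("pics/w14.png"); g=cv2.GaussianBlur(cv2.cvtColor(im,cv2.COLOR_BGR2GRAY),(0,0),.7)
L=[]
for r in range(76,210,6):
    x=g[r,255:300].astype(float); m=x>(x.min()+x.max())/2; c=np.where(m)[0]+255
    L.append(ray("wrist",(c.mean(),r),.017,p)[:2])
L=np.array(L); c=L.mean(0); v=np.linalg.svd(L-c)[2][0]; v*=np.sign(v[1]); print("handle dir",np.degrees(np.arctan2(v[1],v[0])),"resid",np.abs((L-c)@[-v[1],v[0]]).max())
col=g[60:80,277].astype(float); e=60+np.where(col>(col.min()+col.max())/2)[0][0]-.5
end=ray("wrist",(277,e),.017,p)[:2]; print("end",end)
o1=end-.190*v; 
cr=ray("wrist",np.array([397,379])/1.4286,.023,p)[:2]; print("origin from end",o1,"from cross",cr, "handle front",ray("wrist",np.array([395,305])/1.4286,.017,p)[:2]+v*-.045)
gp=end-.11*v; gp=c+v*((gp-c)@v); print("grip pt",gp)
go([*gp,.12],np.arctan2(v[1],v[0]))
# ring again
for uv in [(740,200),(736,277)]:
    w=ray("wrist",np.array(uv)/1.4286,.118,p); u,a,q=lid(im,p,w[:2],z=.118,win=6); print((u*1.4286).round(1),a,q.round(4))
# mat corners
for uv in [(358,87),(485,93),(355,428),(466,432)]: print(ray("wrist",np.array(uv)/1.4286,.003,p)[:2])
E
```

```text
handle dir 97.79136064838848 resid 0.0003013342187086513
end [0.44320711 0.283058  ]
origin from end [0.46896469 0.09481202] from cross [0.47013383 0.08650987] handle front [0.46777272 0.09484144]
grip pt [0.45699604 0.17391978]
shift [0.0117 0.0046 0.1236] turn [ 0.0006 -0.0001 -0.0077] yaw now 1.6991 pos [0.4538 0.1617 0.2436]
[739.9 199.2] 59 [0.6262 0.2544 0.118 ]
[735.3 276.2] 56 [0.6367 0.2138 0.118 ]
[0.41890152 0.28064564]
[0.50219343 0.28905493]
[0.44464105 0.02639112]
[0.53459348 0.03299573]
```

The cross piece centre (397.5,379) is consistent with the earlier handle-end reading; my automatic end detection caught the mat edge. To cancel camera bias I'll view the ring from the same tool-relative place and at the seating yaw (14.5°).

carry_out:
  steps: [0.0584,0.2616,-0.0944,0,0,1.446,0.4,0.0584,0.2616,-0.0944,0,0,1.446,0.4,0.0584,0.2616,-0.0944,0,0,1.446,0.4,0.0584,0.2616,-0.0944,0,0,1.446,0.4,0.0584,0.2616,-0.0944,0,0,1.446,0.4,0.0584,0.2616,-0.0944,0,0,1.446,0.4,0.0584,0.2616,-0.0944,0,0,1.446,0.4,0.0584,0.2616,-0.0944,0,0,1.446,0.4,0.0584,0.2616,-0.0944,0,0,1.446,0.4,0.0584,0.2616,-0.0944,0,0,1.446,0.4,0.0584,0.2616,-0.0944,0,0,1.446,0.4,0.0584,0.2616,-0.0944,0,0,1.446,0.4,0.0584,0.2616,-0.0944,0,0,1.446,0.4,0.0584,0.2616,-0.0944,0,0,1.446,0.4]

```text
time_s: 32.8
eef_pos: [0.7055, 0.2535, 0.3378]
eef_rot: [-0.0, 0.992, 0.128, -0.0]
wrist_force: [0.0, -0.1, 0.5]
opening: 0.397
grasp_force: 0.0
```

```bash
python3 - <<'E'
from h import *
im,p=snap('wrist','w15'); print(p[0], np.arctan2(p[1][1,0],p[1][0,0]))
Q=[]
for h in [(.626,.2541),(.6366,.2136)]:
    u,a,q=lid(im,p,h,z=.118,win=8); Q.append(q); print(u.round(1),a,q.round(4))
Q=np.array(Q); c=Q.mean(0); v=Q[0]-Q[1]; print("ring",c,"tool",p[1].T@(c-p[0]),np.linalg.norm(v),"hole line",np.degrees(np.arctan2(v[1],v[0])))
d=np.load("w14.npz"); p=(d["P"],d["R"]); im=cv2.imread("pics/w14.png"); g=cv2.cvtColor(im,cv2.COLOR_BGR2GRAY)
print(g[244:284:2,[254,258,262,292,296,300]].T)
print(g[[258,265,270],242:316:2])
E
```

```text
[0.70547514 0.25350101 0.33778171] 0.25640616326194376
[252.  265.5] 38 [0.6269 0.2541 0.118 ]
[293.2 266.3] 42 [0.6366 0.2136 0.118 ]
ring [0.63177301 0.23384215 0.118     ] tool [-0.07627165  0.00033964  0.21978397] 0.04170175160217902 hole line 103.5190691430542
[[ 24  21  16   9  30  29  58  76 119  97 122 122 121 124 121  56  32  39
   37  40]
 [ 22  20  20   9  24  26  61  84 122  95 116 122 119 122 119  57  24  35
   35  26]
 [ 18  29  17  27  27  18  62  81 120 123 120 110 120 118 121  56  25  37
   33  35]
 [ 14  24  23  18  26  33  71  92 120 120 106 114 117 120 118  57  29  36
   38  29]
 [ 32  32  33  30  25  40  74 115 154  99 169 146 124 122 114  56  35  36
   34  35]
 [ 36  37  36  32  23  39  73 147 205 149 208 207 145 160 163  69  34  34
   33  38]]
[[154 162 150  48  73  85  76  76  84  84  81  86  82  98 122 120 126 126
  120 123 118 120  84  90  89  92  94 115 149 147 146 112  31  28  10  49
   67]
 [160 156 153  46  97 122 120 125 122 116 116 121 122 122 123 121 122 122
  125 123 122 120 124 120 118 111 125 180 211 206 205 151  33  15   3  18
   53]
 [166 157 146  47  92 122 124 120 122 124 118 118 120 116 121 120 118 118
  115 119 118 121 119 118 119 120 122 122 121 160 209 146  31   5   7   8
   24]]
```

```bash
python3 - <<'E'
from h import *
d=np.load("w14.npz"); p=(d["P"],d["R"])
a=ray("wrist",(277.25,258.5),.023,p);b=ray("wrist",(277.25,273.4),.023,p);c=(a+b)/2
print(c,np.linalg.norm(a-b),"tool",p[1].T@(c-p[0]))
v=np.array([np.cos(1.7068),np.sin(1.7068)])
L=np.array([.45699604,.17391978]); print("cross lateral off handle line",(c[:2]-L)@[-v[1],v[0]],"w11 cross s",)
grip=c[:2]+.08*v; grip=L+v*((grip-L)@v); print("grip",grip)
go([*grip,.15],1.7068)
s=np.r_[grip,.15]; print(p[1].T@(s-p[0]))
E
```

```text
[0.46882251 0.08621024 0.023     ] 0.017316348097066867 tool [-0.07682858  0.00504867  0.22061803]
cross lateral off handle line 0.0001748224605699067 w11 cross s
grip [0.45814893 0.1654952 ]
shift [-0.2616  0.0225  0.1878] turn [ 0.0000e+00 -1.0000e-04 -1.4506e+00] yaw now 0.2562 pos [0.7055 0.2535 0.3378]
[0.00318528 0.00467929 0.09362718]
```

carry_out:
  steps: [-0.2616,0.0225,0.1,0,0,-1.4506,0.4,-0.2616,0.0225,0.1,0,0,-1.4506,0.4,-0.2616,0.0225,0.1,0,0,-1.4506,0.4,-0.2616,0.0225,0.1,0,0,-1.4506,0.4,-0.2616,0.0225,0.1,0,0,-1.4506,0.4,-0.2616,0.0225,0.1,0,0,-1.4506,0.4,-0.2616,0.0225,0.1,0,0,-1.4506,0.4,-0.2616,0.0225,0.1,0,0,-1.4506,0.4,-0.2616,0.0225,0.1,0,0,-1.4506,0.4,-0.2616,0.0225,0.1,0,0,-1.4506,0.4,-0.2616,0.0225,0.15,0,0,-1.4506,0.4,-0.2616,0.0225,0.1878,0,0,-1.4506,0.4,-0.2616,0.0225,0.1878,0,0,-1.4506,0.4,-0.2616,0.0225,0.1878,0,0,-1.4506,0.4]

```text
time_s: 34.25
eef_pos: [0.4581, 0.1656, 0.1504]
eef_rot: [-0.0, 0.658, 0.753, -0.0]
wrist_force: [-0.1, 0.5, 0.7]
opening: 0.399
grasp_force: 0.0
```

```bash
python3 - <<'E'
from h import *
im,p=snap('wrist','w16'); print(p[0]); go([.4581,.1655,.0785],1.7068)
g=cv2.GaussianBlur(cv2.cvtColor(im,cv2.COLOR_BGR2GRAY),(0,0),.7); L=[]
for r in range(110,260,10):
    x=g[r,245:310].astype(float); m=x>(x.min()+x.max())/2; c=np.where(m)[0]+245; L.append(ray("wrist",(c.mean(),r),.017,p)); print(r,c.min(),c.max(),(p[1].T@(L[-1]-p[0])).round(4)[:2])
E
```

```text
[0.45810094 0.16561212 0.15039617]
shift [-0.0001 -0.0012  0.0731] turn [ 0.002   0.     -0.0004] yaw now 1.7064 pos [0.4592 0.1657 0.1516]
110 261 282 [0.0773 0.0002]
120 262 281 [0.071  0.0002]
130 261 281 [ 0.0647 -0.0001]
140 261 281 [ 0.0584 -0.0001]
150 261 281 [ 0.0521 -0.0001]
160 261 281 [ 0.0456 -0.0001]
170 262 281 [0.0392 0.0002]
180 262 281 [0.0326 0.0002]
190 262 281 [0.0259 0.0002]
200 262 281 [0.0191 0.0002]
210 262 281 [0.0122 0.0002]
220 262 281 [0.0052 0.0002]
230 262 281 [-0.0021  0.0002]
240 262 281 [-0.0095  0.0002]
250 262 281 [-0.0171  0.0002]
```

Handle is centred and aligned under the gripper. Lower, grip, lift.

carry_out:
  steps: [0,0,0.04,0,0,0,0.4,0,0,0.06,0,0,0,0.4,0,0,0.0715,0,0,0,0.4,0,0,0.0715,0,0,0,0.4,0,0,0.0715,0,0,0,0,0,0,0.0715,0,0,0,0,0,0,0.0715,0,0,0,0,0,0,0.0715,0,0,0,0,0,0,0.0715,0,0,0,0,0,0,0.0715,0,0,0,0]

```text
time_s: 35.3
eef_pos: [0.4595, 0.1658, 0.0804]
eef_rot: [0.001, 0.658, 0.753, 0.001]
wrist_force: [-0.8, -0.2, 7.5]
opening: 0.139
grasp_force: 60.7
```

```bash
python3 - <<'E'
from h import *
o=ctrl.get_obs(); p=pose(); print(o["opening"],o["grasp_force"],o["wrist_force"],p[0],"tool tilt",p[1][:,2],"yaw",np.arctan2(p[1][1,0],p[1][0,0]))
E
```

```text
0.1394591194499822 60.69013595581055 [-0.75098335 -0.19300671  7.45817664] [0.45953654 0.16580478 0.08042179] tool tilt [ 3.42760708e-03  3.22632674e-04 -9.99994074e-01] yaw 1.7063810303152374
```

Spanner gripped. Lift it and swing it over the ring, handle away from the robot.

carry_out:
  steps: [0,0,-0.03,0,0,0,0,0,0,-0.08,0,0,0,0,0,0,-0.13,0,0,0,0,0,0,-0.16,0,0,0,0,0.005,0.026,-0.16,0,0,0.146,0,0.0106,0.052,-0.16,0,0,0.29,0,0.016,0.078,-0.16,0,0,0.437,0,0.021,0.104,-0.16,0,0,0.583,0,0.0265,0.13,-0.16,0,0,0.729,0,0.032,0.156,-0.16,0,0,0.875,0,0.037,0.182,-0.16,0,0,1.02,0,0.0425,0.208,-0.16,0,0,1.166,0,0.048,0.234,-0.16,0,0,1.312,0,0.0531,0.2601,-0.16,0,0,1.458,0,0.0531,0.2601,-0.16,0,0,1.458,0,0.0531,0.2601,-0.16,0,0,1.458,0,0.0531,0.2601,-0.16,0,0,1.458,0]

```text
time_s: 37.0
eef_pos: [0.7078, 0.2532, 0.2385]
eef_rot: [0.0, 0.992, 0.125, -0.0]
wrist_force: [-0.4, -0.3, -2.2]
opening: 0.141
grasp_force: 59.7
```

```bash
python3 - <<'E'
from h import *
o=ctrl.get_obs(); print(o["opening"],o["grasp_force"],o["wrist_force"],o["torque"])
go([.7095,.2535,.2034],.248)
im,p=snap('wrist','w17'); cv2.imwrite("pics/w17b.png",clip(im)); snap("top","t17")
go([.7095,.2535,.2034],.248)
# handle line check in hand
g=cv2.GaussianBlur(cv2.cvtColor(im,cv2.COLOR_BGR2GRAY),(0,0),.7)
zz=p[0][2]-.0774+.014
for r in range(100,260,20): print(r,g[r,250:296:3])
E
```

```text
0.14101532969413028 59.729291796684265 [-0.38101141 -0.34469755 -2.20244518] [0.00548665 0.03408819 0.0145797 ]
shift [0.0017 0.0001 0.0351] turn [-0.      0.0009  0.0019] yaw now 0.2499 pos [0.7078 0.2532 0.2385]
shift [0.0016 0.0001 0.0355] turn [0.     0.0003 0.0012] yaw now 0.2492 pos [0.7079 0.2532 0.2389]
100 [215 215 150 190 210 212 213 211 209 207 205 203 165 119 186 217]
120 [215 214 154 189 208 211 213 211 208 208 203 201 165 119 157 217]
140 [216 216 150 186 206 209 211 209 207 205 202 201 150 122 179 216]
160 [143 145 130 181 203 208 210 208 207 204 200 200 144 119 168 217]
180 [142 139 118 178 203 205 206 207 205 202 198 198 162 125 137 138]
200 [131 132 123 173 199 203 205 206 204 202 196 195 157 125 131 132]
220 [ 75  75  74 122 173 193 203 203 186 157 170 172  95 106 125 129]
240 [132 130 117  93 110 112 113 114 113 111 110 110  90  72  75  75]
```

View pics/w17b.png

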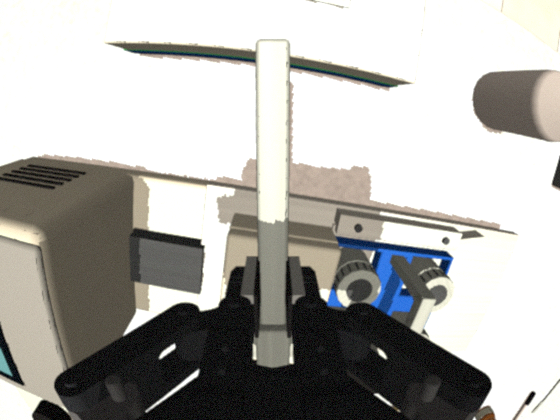

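The handle sits straight in the hand at column 273. I'll lower gently towards the holes.

carry_out:
  steps: [0.0015,0,0.02,0,0,0.001,0,0.0015,0,0.032,0,0,0.001,0,0.0015,0,0.038,0,0,0.001,0,0.0015,0,0.038,0,0,0.001,0,0.0015,0,0.041,0,0,0.001,0,0.0015,0,0.043,0,0,0.001,0,0.0015,0,0.045,0,0,0.001,0,0.0015,0,0.046,0,0,0.001,0,0.0015,0,0.046,0,0,0.001,0]

```text
time_s: 38.0
eef_pos: [0.71, 0.2537, 0.1924]
eef_rot: [0.0, 0.992, 0.123, -0.0]
wrist_force: [0.5, -0.1, -3.3]
opening: 0.143
grasp_force: 59.7
```

```bash
python3 - <<'E'
from h import *
o=ctrl.get_obs(); print(o["opening"],o["grasp_force"],o["wrist_force"],o["torque"])
go([.7095,.2535,.1844],.248)
E
```

```text
0.14307713887133125 59.71728265285492 [ 0.5255091  -0.11923651 -3.30430119] [ 0.00349458 -0.0255768  -0.01778187]
shift [-0.0006  0.0001  0.008 ] turn [-0.      0.0002 -0.0008] yaw now 0.2472 pos [0.71   0.2537 0.1924]
```

No contact at a height where a miss would already press, so the pins are entering. Continue to seat.

carry_out:
  steps: [0,0,0.002,0,0,0,0,0,0,0.004,0,0,0,0,0,0,0.006,0,0,0,0,0,0,0.0075,0,0,0,0,0,0,0.0085,0,0,0,0,0,0,0.009,0,0,0,0,0,0,0.009,0,0,0,0]

```text
time_s: 38.7
eef_pos: [0.71, 0.2537, 0.1839]
eef_rot: [0.0, 0.992, 0.123, -0.0]
wrist_force: [-1.1, 0.6, 0.2]
opening: 0.142
grasp_force: 60.1
```

```bash
python3 - <<'E'
from h import *
o=ctrl.get_obs(); print(o["opening"],o["grasp_force"],o["wrist_force"],o["torque"],pose()[0])
E
```

```text
0.14152040253085768 60.065953731536865 [-1.12893693  0.63257712  0.23244546] [-0.10678248  0.39896128  0.03770984] [0.71003889 0.25370856 0.18385674]
```

The pins have bottomed lightly. I'll press 1 mm more, dwell, then swing the handle clockwise about the ring axis.

carry_out:
  steps: [0,0,0.001,0,0,0,0,0,0,0.001,0,0,0,0,0,0,0.001,0,0,0,0,0,0,0.001,0,0,0,0,-0.0001,0.004,0.001,0,0,0.05,0,-0.0004,0.008,0.001,0,0,0.1,0,-0.0009,0.012,0.001,0,0,0.15,0,-0.0016,0.0159,0.001,0,0,0.2,0,-0.0025,0.0198,0.001,0,0,0.25,0,-0.0036,0.0237,0.001,0,0,0.3,0,-0.0036,0.0237,0.001,0,0,0.3,0,-0.0036,0.0237,0.001,0,0,0.3,0]

```text
time_s: 39.9
eef_pos: [0.7127, 0.2301, 0.183]
eef_rot: [-0.0, 1.0, -0.026, 0.0]
wrist_force: [-1.4, 0.7, 4.7]
opening: 0.138
grasp_force: 60.6
```

```bash
python3 - <<'E'
from h import *
o=ctrl.get_obs(); p=pose(); print(o["opening"],o["grasp_force"],o["wrist_force"],o["torque"],p[0],np.arctan2(p[1][1,0],p[1][0,0]),o["q"])
im,_=snap("wrist","w18"); snap("top","t18"); print("ring est",p[0]-.0801*p[1][:,0])
E
```

```text
0.1379562001575859 60.56763410568237 [-1.44813105  0.71349748  4.68753951] [ 0.12793922  0.64456865 -0.05771664] [0.71267953 0.23010158 0.1829835 ] -0.05156558481706335 [1.54244982e-01 6.65607611e-01 1.19460608e+00 3.30111069e-04
 1.28030631e+00 1.77651225e+00]
ring est [0.63268604 0.23423015 0.18290457]
```

Moment about the ring axis is about 0.11 N m, so the ring is turning. Continue.

carry_out:
  steps: [-0.0001,0.004,0,0,0,0.05,0,-0.0004,0.008,0,0,0,0.1,0,-0.0009,0.012,0,0,0,0.15,0,-0.0016,0.0159,0,0,0,0.2,0,-0.0025,0.0198,0,0,0,0.25,0,-0.0036,0.0237,0,0,0,0.3,0,-0.0049,0.0275,0,0,0,0.35,0,-0.0063,0.0312,0,0,0,0.4,0,-0.008,0.0348,0,0,0,0.45,0,-0.0098,0.0384,0,0,0,0.5,0,-0.0118,0.0419,0,0,0,0.55,0,-0.0118,0.0419,0,0,0,0.55,0,-0.0118,0.0419,0,0,0,0.55,0]

```text
time_s: 41.3
eef_pos: [0.6987, 0.1885, 0.1828]
eef_rot: [0.0, 0.955, -0.296, 0.0]
wrist_force: [-1.0, -0.7, 4.5]
opening: 0.142
grasp_force: 60.6
```

```bash
python3 - <<'E'
from h import *
o=ctrl.get_obs(); p=pose(); print(o["opening"],o["grasp_force"],o["wrist_force"],o["torque"],p[0],np.arctan2(p[1][1,0],p[1][0,0]),o["q"])
print("ring est",p[0]-.0801*p[1][:,0],"tool force",p[1].T@o["wrist_force"])
E
```

```text
0.14209474612891718 60.64243197441101 [-1.02820769 -0.68336146  4.53030308] [0.04689418 0.53471186 0.03642381] [0.69869977 0.18850278 0.18281703] -0.6011684225266322 [ 1.00137122e-01  6.13236900e-01  1.27676702e+00 -3.86822117e-04
  1.25088308e+00  2.27222332e+00]
ring est [0.63264329 0.23380784 0.18275487] tool force [-0.45790796  1.14432035 -4.53085987]
```

carry_out:
  steps: [-0.0001,0.004,0,0,0,0.05,0,-0.0004,0.008,0,0,0,0.1,0,-0.0009,0.012,0,0,0,0.15,0,-0.0016,0.0159,0,0,0,0.2,0,-0.0016,0.0159,0,0,0,0.2,0]

```text
time_s: 41.8
eef_pos: [0.6882, 0.1763, 0.1827]
eef_rot: [-0.0, 0.921, -0.391, 0.0]
wrist_force: [-1.6, -0.0, 5.5]
opening: 0.139
grasp_force: 60.7
```

```bash
python3 - <<'E'
from h import *
o=ctrl.get_obs(); p=pose(); print(o["opening"],o["grasp_force"],o["torque"],p[0],np.arctan2(p[1][1,0],p[1][0,0]))
print("ring est",p[0]-.0801*p[1][:,0],"tool force",p[1].T@o["wrist_force"])
E
```

```text
0.1390159643935974 60.67258358001709 [0.1116991  0.54967693 0.21659241] [0.68819193 0.17634899 0.18273534] -0.8026426917116902
ring est [0.63253777 0.23395649 0.18270494] tool force [-1.11772977  1.2001028  -5.52150368]
```

carry_out:
  steps: [0,0.0024,0,0,0,0.03,0,-0.0001,0.0048,0,0,0,0.06,0,-0.0003,0.0072,0,0,0,0.09,0,-0.0003,0.0072,0,0,0,0.09,0,-0.0003,0.0072,0,0,0,0.09,0]

```text
time_s: 42.3
eef_pos: [0.6829, 0.1717, 0.1828]
eef_rot: [-0.0, 0.902, -0.431, 0.0]
wrist_force: [-1.0, -1.3, 4.6]
opening: 0.141
grasp_force: 60.7
```

```bash
python3 - <<'E'
from h import *
o=ctrl.get_obs(); p=pose(); print(o["opening"],o["grasp_force"],o["torque"],p[0],np.arctan2(p[1][1,0],p[1][0,0]))
print("ring est",p[0]-.0801*p[1][:,0],"tool force",p[1].T@o["wrist_force"])
E
```

```text
0.1405544262288157 60.693039894104004 [0.18196502 0.46166872 0.1614423 ] [0.68289058 0.17167157 0.18276417] -0.8922449479603819
ring est [0.63261455 0.23402804 0.18272982] tool force [ 0.41752398  1.6050975  -4.58143224]
```

carry_out:
  steps: [0,0.0024,0,0,0,0.03,0,-0.0001,0.0048,0,0,0,0.06,0,-0.0003,0.0072,0,0,0,0.09,0,-0.0003,0.0072,0,0,0,0.09,0,-0.0003,0.0072,0,0,0,0.09,0]

```text
time_s: 42.8
eef_pos: [0.6787, 0.1686, 0.1833]
eef_rot: [-0.002, 0.882, -0.471, 0.002]
wrist_force: [7.4, 5.2, 0.5]
opening: 0.14
grasp_force: 62.0
```

```bash
python3 - <<'E'
from h import *
o=ctrl.get_obs(); p=pose(); print(o["opening"],o["grasp_force"],o["torque"],p[0],np.arctan2(p[1][1,0],p[1][0,0]))
print("ring est",p[0]-.0801*p[1][:,0],"tool force",p[1].T@o["wrist_force"])
im=snap("top","t19")[0]; cv2.imwrite("pics/t19b.png",clip(cv2.resize(im[120:260,90:290],None,fx=4,fy=4,interpolation=cv2.INTER_CUBIC)))
E
```

```text
0.14021733169054468 61.96324488332721 [ 1.03923412 -0.99016996  0.93596171] [0.67868187 0.1686086  0.18329109] -0.9811918506881139
ring est [0.63414376 0.23518445 0.18313979] tool force [-0.14031885 -9.05475023 -0.40809734]
```

Firm stop felt: about 9 N at the handle plus 0.9 N m, roughly 1.7 N m on the ring. I'll ease back about 0.09 rad to mid-play with light downward pressure, dwell, then lift straight out.

carry_out:
  steps: [-0.0001,-0.003,0.0005,0,0,-0.04,0,-0.0002,-0.0064,0.001,0,0,-0.08,0,-0.0003,-0.0072,0.0015,0,0,-0.09,0,-0.0003,-0.0072,0.0015,0,0,-0.09,0,-0.0003,-0.0072,0.0015,0,0,-0.09,0]

```text
time_s: 43.35
eef_pos: [0.6827, 0.1713, 0.1815]
eef_rot: [0.0, 0.902, -0.432, 0.0]
wrist_force: [-0.9, -1.6, 7.3]
opening: 0.139
grasp_force: 61.0
```

```bash
python3 - <<'E'
from h import *
o=ctrl.get_obs(); p=pose(); print(o["opening"],o["grasp_force"],o["torque"],p[0],np.arctan2(p[1][1,0],p[1][0,0]))
print("ring est",p[0]-.0801*p[1][:,0],"tool force",p[1].T@o["wrist_force"],"tilt",p[1][:,2])
E
```

```text
0.1387180603383264 60.992977023124695 [0.16708458 0.63723343 0.24319249] [0.68274624 0.17128172 0.18146188] -0.8929453742085661
ring est [0.63251389 0.23367339 0.18142184] tool force [ 0.69243894  1.73161572 -7.25382543] tilt [-2.47925760e-05 -6.61752797e-04 -9.99999781e-01]
```

carry_out:
  steps: [0,0,-0.006,0,0,0,0,0,0,-0.012,0,0,0,0,0,0,-0.025,0,0,0,0,0,0,-0.05,0,0,0,0,0,0,-0.08,0,0,0,0,0,0,-0.08,0,0,0,0]

```text
time_s: 43.95
eef_pos: [0.6849, 0.1721, 0.2674]
eef_rot: [-0.002, 0.902, -0.432, 0.004]
wrist_force: [0.5, 0.0, -0.9]
opening: 0.139
grasp_force: 59.8
```

```bash
python3 - <<'E'
from h import *
o=ctrl.get_obs(); print(o["opening"],o["grasp_force"],o["wrist_force"],o["q"])
go([.459,.1657,.26],1.7064)
E
```

```text
0.13868187147663055 59.81607913970947 [ 0.49837233  0.03441955 -0.86203635] [7.84750336e-02 4.91419985e-01 1.27949524e+00 4.63114939e-04
 1.36152685e+00 2.54196021e+00]
shift [-0.1367  0.18    0.0053] turn [ 0.0034 -0.0119 -2.5992] yaw now -0.8928 pos [0.6849 0.1721 0.2674]
```

carry_out:
  steps: [-0.137,0.18,0,0,0,-2.599,0,-0.137,0.18,0,0,0,-2.599,0,-0.137,0.18,0,0,0,-2.599,0,-0.137,0.18,0,0,0,-2.599,0,-0.137,0.18,0,0,0,-2.599,0,-0.137,0.18,0,0,0,-2.599,0,-0.137,0.18,0,0,0,-2.599,0,-0.137,0.18,0,0,0,-2.599,0,-0.137,0.18,0,0,0,-2.599,0,-0.137,0.18,0,0,0,-2.599,0,-0.137,0.18,0,0,0,-2.599,0,-0.137,0.18,0,0,0,-2.599,0,-0.137,0.18,0,0,0,-2.599,0,-0.137,0.18,0,0,0,-2.599,0,-0.137,0.18,0,0,0,-2.599,0,-0.137,0.18,0,0,0,-2.599,0,-0.137,0.18,0,0,0,-2.599,0,-0.137,0.18,0,0,0,-2.599,0,-0.137,0.18,0,0,0,-2.599,0,-0.137,0.18,0,0,0,-2.599,0]

```text
time_s: 45.95
eef_pos: [0.4562, 0.1654, 0.2606]
eef_rot: [-0.0, 0.658, 0.753, -0.0]
wrist_force: [1.3, 0.2, -2.7]
opening: 0.135
grasp_force: 59.9
```

```bash
python3 - <<'E'
from h import *
o=ctrl.get_obs(); print(o["opening"],o["grasp_force"],o["wrist_force"],o["torque"])
im,p=snap('wrist','w20'); print(p[0]); go([.459,.1657,.09],1.7064)
g=cv2.cvtColor(im,cv2.COLOR_BGR2GRAY)
# handle in hand compared with w17
g17=cv2.cvtColor(cv2.imread("pics/w17.png"),cv2.COLOR_BGR2GRAY)
for r in (60,100,140): print(g17[r,240:300:4],g[r,240:300:4])
print(g17[20:70:4,273],g[20:70:4,273])
# ring holes: dark blobs around ring face
R=np.array([.6316,.2338,.118])
for a in range(0,180,6):
    t=np.radians(a); v=.021*np.array([np.cos(t),np.sin(t),0]); s=[]
    for k in (1,-1):
        u=proj("wrist",R+k*v,p); s.append(int(g[int(round(u[1])),int(round(u[0]))]) if 0<=u[0]<560 else None)
    print(a,s,end="; ")
E
```

```text
0.13504168960785087 59.9047726392746 [ 1.27254332  0.24103284 -2.73308517] [-0.05573615 -0.05740483 -0.03184542]
[0.45622216 0.16544465 0.26064256]
shift [-0.0002  0.0028  0.1707] turn [-0.0006 -0.0002 -0.0016] yaw now 1.7048 pos [0.4563 0.1655 0.2607]
[ 59  34  30  28 122 211 214 211 210 208 206 211 138  65  64] [220 223 223 222 157 207 221 219 220 218 220 221 156 224 221]
[216 214 216 217 137 203 212 214 208 207 204 207 120 197 215] [222 223 126  36  87 206 217 221 219 217 216 217 158  28  30]
[216 217 216 216 140 201 211 211 208 203 204 200 134 177 215] [223 223  66  32  74 203 214 219 217 214 213 212 143  30  31]
[213 209 210 213 210 161 207 209 209 211 210 211 208] [220 219 219 218 220 176 218 220 216 219 221 221 218]
0 [191, 187]; 6 [191, 189]; 12 [187, 188]; 18 [189, 189]; 24 [193, 190]; 30 [185, 140]; 36 [60, 52]; 42 [55, 57]; 48 [53, 57]; 54 [53, 69]; 60 [147, 182]; 66 [191, 191]; 72 [190, 186]; 78 [188, 187]; 84 [187, 190]; 90 [184, 196]; 96 [188, 189]; 102 [187, 189]; 108 [189, 188]; 114 [193, 193]; 120 [189, 186]; 126 [187, 185]; 132 [187, 186]; 138 [189, 184]; 144 [193, 188]; 150 [190, 183]; 156 [191, 185]; 162 [189, 191]; 168 [190, 190]; 174 [191, 193];
```

The holes turned from 104.3° to about 45.5°, or 1.03 rad, consistent with the stop. The spanner is unchanged in hand, so I lay it down.

carry_out:
  steps: [0,0.0025,0.05,0,0,0,0,0,0.0025,0.1,0,0,0,0,0,0.0025,0.14,0,0,0,0,0,0.0025,0.165,0,0,0,0,0,0.0025,0.172,0,0,0,0,0,0.0025,0.176,0,0,0,0,0,0.0025,0.179,0,0,0,0,0,0.0025,0.181,0,0,0,0,0,0.0025,0.181,0,0,0,0]

```text
time_s: 46.9
eef_pos: [0.4602, 0.1658, 0.0812]
eef_rot: [0.001, 0.658, 0.753, 0.001]
wrist_force: [0.3, 0.1, -0.3]
opening: 0.141
grasp_force: 60.1
```

```bash
python3 - <<'E'
from h import *
o=ctrl.get_obs(); p=pose(); print(o["opening"],o["wrist_force"],o["torque"],p[0])
E
```

```text
0.1405543795471123 [ 0.29700145  0.1014864  -0.33744712] [ 0.09348122 -0.05606766 -0.04175006] [0.46016291 0.16584888 0.0811844 ]
```

carry_out:
  steps: [0,0,0.001,0,0,0,0,0,0,0.001,0,0,0,0,0,0,0.001,0,0,0,0.3,0,0,0.001,0,0,0,0.4,0,0,0.001,0,0,0,0.4,0,0,0.001,0,0,0,0.4,0,0,-0.02,0,0,0,0.4,0,0,-0.06,0,0,0,0.4,0,0,-0.11,0,0,0,0.4,0,0,-0.16,0,0,0,0.4,0,0,-0.18,0,0,0,0.4,0,0,-0.18,0,0,0,0.4]

```text
time_s: 48.1
eef_pos: [0.4611, 0.166, 0.2641]
eef_rot: [0.003, 0.658, 0.753, 0.003]
wrist_force: [0.3, -0.6, -0.0]
opening: 0.396
grasp_force: 0.0
```

```bash
python3 - <<'E'
from h import *
im,p=snap('wrist','w21'); snap("top","t21"); t=cv2.imread("pics/t21.png"); g=cv2.GaussianBlur(cv2.cvtColor(im,cv2.COLOR_BGR2GRAY),(0,0),.7)
L=[]
for r in range(80,200,10):
    x=g[r,245:310].astype(float); c=np.where(x>(x.min()+x.max())/2)[0]+245; L.append(ray("wrist",(c.mean(),r),.017,p)[:2])
L=np.array(L); print("handle",L[0],L[-1],np.degrees(np.arctan2(*(L[0]-L[-1])[::-1])))
m=[ray("wrist",np.array(u)/1.4286,.003,p)[:2] for u in []]
# jars in home carrier, both views (lid z=.09)
H=np.array([.641,.1285]);A0=np.radians(95.2);R=np.array([[np.cos(A0),-np.sin(A0)],[np.sin(A0),np.cos(A0)]])
for sx in (1,-1):
    for sy in (1,-1):
        q=H+R@[.038*sx,.031*sy]
        for n,i,pp in (("wrist",im,p),("top",t,None)):
            try:
                u,a,c=lid(i,pp,q,z=.09,n=n,win=10 if n=="wrist" else 6); print(sx,sy,n,u.round(1),a,(R.T@(c[:2]-H)).round(4))
            except Exception as e: print(sx,sy,n,"x")
# other objects moved? compare with first top picture
t0=cv2.imread("pics/top0.png"); d=cv2.absdiff(cv2.cvtColor(t0,cv2.COLOR_BGR2GRAY),cv2.cvtColor(t,cv2.COLOR_BGR2GRAY))
for n,(u,v) in dict(reag=(327,267),dish=(247,265),beak=(417,209),mark=(377,270),spat=(403,253)).items(): print(n,d[v-12:v+13,u-12:u+13].mean().round(1))
E
```

```text
handle [0.45238883 0.26995891] [0.45106565 0.15938496] 89.31440268150843
1 1 wrist [429.1 231.7] 316 [0.0376 0.0335]
1 1 top [172.5 184.5] 32 [0.036  0.0344]
1 -1 wrist [482.4 231.1] 254 [ 0.0391 -0.0286]
1 -1 top [170.4 162.1] 31 [ 0.0373 -0.0277]
-1 1 wrist [413.  295.1] 264 [-0.0291  0.0339]
-1 1 top [200.1 182. ] 26 [-0.039   0.0345]
-1 -1 wrist [462.1 300.8] 104 [-0.0402 -0.0298]
-1 -1 top [197.8 159.3] 28 [-0.0373 -0.0284]
reag 1.0
dish 0.9
beak 1.0
mark 1.0
spat 1.0
```

All jars read in their pockets from both views and the other objects are unchanged. The handle reading was contaminated by bright bench, so I recheck it in the saved picture.

```bash
python3 - <<'E'
from h import *
p=pose(); im=cv2.imread("pics/w21.png"); g=cv2.GaussianBlur(cv2.cvtColor(im,cv2.COLOR_BGR2GRAY),(0,0),.7); L=[]
for r in range(80,210,10):
    m=g[r]>(90); a=b=272
    while m[a-1]: a-=1
    while m[b+1]: b+=1
    L.append(ray("wrist",((a+b)/2,r),.017,p)[:2]); print(r,a,b,end="; ")
L=np.array(L); print("\nhandle",L[0],L[-1],np.degrees(np.arctan2(*(L[0]-L[-1])[::-1])))
print(g[235:285:3,[258,272,290]].T)
E
```

```text
80 272 272; 90 272 272; 100 272 272; 110 272 272; 120 272 272; 130 272 272; 140 272 272; 150 272 272; 160 272 272; 170 272 272; 180 272 272; 190 272 272; 200 272 272; 
handle [0.44514039 0.26871096] [0.46117135 0.15149139] 97.78746493147827
[[115  94 123 124 124 125 124 124 120 122 121 123 122 134 202 205 206]
 [ 17  22  20  21  20  17  21  20  19  21  22  20  19  68 169 173 204]
 [ 30  24  25  28  33  27  19  21  20  20  34  37  37  34  36  34  33]]
```

```bash
python3 - <<'E'
from h import *
p=pose(); im=cv2.imread("pics/w21.png"); g=cv2.GaussianBlur(cv2.cvtColor(im,cv2.COLOR_BGR2GRAY),(0,0),.7)
for r in range(55,300,10):
    m=np.r_[0,(g[r,190:350]>75).astype(int),0]; e=np.diff(m); s=np.where(e==1)[0]+190; t=np.where(e==-1)[0]+189
    print(r,[(int(a),int(b),int(g[r,a:b+1].mean())) for a,b in zip(s,t) if b-a>2])
E
```

```text
55 [(190, 349, 230)]
65 [(190, 349, 225)]
75 [(190, 243, 227), (326, 349, 222)]
85 [(190, 243, 226), (326, 349, 225)]
95 [(190, 242, 228), (325, 349, 223)]
105 [(190, 242, 228), (256, 267, 94), (324, 349, 221)]
115 [(190, 241, 230), (254, 269, 203), (324, 349, 224)]
125 [(190, 241, 229), (254, 268, 206), (323, 349, 223)]
135 [(190, 241, 229), (253, 268, 202), (323, 349, 227)]
145 [(190, 241, 229), (253, 268, 198), (322, 349, 225)]
155 [(190, 240, 211), (254, 267, 168), (321, 349, 223)]
165 [(190, 240, 157), (253, 266, 124), (321, 349, 227)]
175 [(190, 240, 154), (253, 265, 125), (320, 349, 227)]
185 [(190, 240, 190), (253, 265, 125), (319, 349, 226)]
195 [(190, 240, 172), (253, 265, 123), (319, 349, 224)]
205 [(190, 239, 173), (252, 264, 123), (318, 349, 222)]
215 [(190, 239, 192), (252, 264, 122), (316, 349, 224)]
225 [(190, 239, 193), (252, 264, 120), (316, 349, 226)]
235 [(190, 239, 194), (252, 263, 110), (315, 349, 224)]
245 [(190, 239, 188), (249, 265, 120), (314, 349, 222)]
255 [(190, 239, 153), (249, 264, 120), (313, 349, 218)]
265 [(190, 222, 217), (249, 264, 119), (323, 349, 202)]
275 [(190, 206, 218), (239, 280, 117), (339, 349, 159)]
285 [(190, 202, 221), (239, 281, 198), (343, 348, 119)]
295 [(190, 199, 206), (214, 222, 80), (238, 306, 165), (323, 331, 80)]
```

```bash
python3 - <<'E'
from h import *
p=pose(); im=cv2.imread("pics/w21.png"); g=cv2.GaussianBlur(cv2.cvtColor(im,cv2.COLOR_BGR2GRAY),(0,0),.7)
L=[]
for r in range(115,240,5):
    c=np.arange(246,280); m=g[r,246:280]>75; L.append(ray("wrist",(c[m].mean(),r),.017,p)[:2])
L=np.array(L);c=L.mean(0);v=np.linalg.svd(L-c)[2][0];v*=np.sign(v[1]); print("dir",np.degrees(np.arctan2(v[1],v[0])),"res",np.abs((L-c)@[-v[1],v[0]]).max())
end=ray("wrist",(261.5,105),.017,p)[:2]; gp=end-.11*v; org=end-.19*v; print("end",end,"grip",gp,"org",org)
# mat edges
K=[ray("wrist",u,.003,p)[:2] for u in [(243.5,80),(239.5,230),(326,80),(315.5,230)]]
a=(K[0]-K[1]);print("mat dir",np.degrees(np.arctan2(a[1],a[0])),np.degrees(np.arctan2(*(K[2]-K[3])[::-1])))
ml=a/np.linalg.norm(a); n=np.array([ml[1],-ml[0]])
top=[ray("wrist",(280,r),.003,p)[:2] for r in range(60,80)]
i=[int(g[r,280]) for r in range(60,80)]; print(i)
e=ray("wrist",(280,71),.003,p)[:2]
print("mat width",(K[2]-K[0])@n,"grip from mat mid (n)",(gp-(K[1]+K[3])/2)@n,"org",(org-(K[1]+K[3])/2)@n,"grip from far mat end",(e-gp)@ml,"org",(e-org)@ml)
go([*gp,.15],np.arctan2(v[1],v[0]))
print(g[262:300:3,230:300:5])
E
```

```text
dir 95.33519128231687 res 0.00047131494850224427
end [0.43855939 0.2435382 ] grip [0.44878743 0.13401474] org [0.456226   0.05436132]
mat dir 95.11760183563895 95.64117011579158
[230, 230, 231, 231, 231, 221, 182, 113, 56, 34, 31, 33, 35, 35, 35, 37, 36, 34, 34, 36]
mat width 0.08137644164821373 grip from mat mid (n) -0.021701111735872417 org -0.021397300285173542 grip from far mat end 0.14497249035925025 org 0.22497191347343543
shift [-0.0301 -0.0142  0.1097] turn [0.0001 0.     0.0423] yaw now 1.7063 pos [0.4588 0.1657 0.2597]
[[ 66  11  72  23 117 128 121  62  21  22  22  18  20  38]
 [ 63  11  73  19 118 127 121  62  20  19  15  27  34  38]
 [ 55   6  68  19 119 125 122  58  31  20  30  39  37  36]
 [ 43  13  65  30 120 124 121  56  19  23  28  37  37  37]
 [ 28   9  90  87 120 124 127  74  69  70  62  38  34  36]
 [ 20  10 181 200 195 185 198 182 176 166 148  36  36  36]
 [ 13  10 159 208 208 210 205 207 192 172 181  35  34  36]
 [ 13  10 188 207 207 207 207 206 192 206 154  36  33  35]
 [ 13   7 185 202 201 203 203 203 208 206 163  35  36  35]
 [ 11  13 101 113 124 140 165 173 176 180 134  35  37  35]
 [ 11   9  86  44  43  40  37  37  37  38  38  38  35  33]
 [ 16  11 217 212 209 193 185 180 173 173 150 149 135 124]
 [ 13  10 232 233 232 232 232 233 232 232 232 232 232 233]]
```

The spanner was knocked a few centimetres after I released it. It still lies on the mat: its grip point is 22 mm off centre across (limit 42.5) and about 15 mm along (limit 130). The handle rests flat, so that is within the rule. The robot is clear of everything, so I hand in.

```bash
python3 -c "
from bench import ctrl
print(ctrl.hand_in())"
```

```text
the job is handed in; nothing more can be done
None
```

The job is handed in, result not reported: four jars in the carrier pockets, carrier home in the mill, lock ring turned to its stop with the spanner, and the spanner lying flat on its mat, about 3 cm from where I laid it because it was knocked aside after release.

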